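Run a lacquered ukulele under the curing lamp and brake it at the mark

TASK

Take the trolley by its sprung orange handle and run the freshly lacquered ukulele under the curing lamp, keeping it moving at 12 cm/s or more all the way between the two blue lines, then brake it so that it stands still with its yellow pointer at the red mark, never striking the rubber end stop. Touch only the handle, not the ukulele, and leave the other things on the bench alone. Once the trolley has stood still at the mark for three seconds, let go of the handle gently and draw back, with the trolley still resting at the mark.

Things in the scene. Friction and masses are not known exactly. Their poses are not given: they have to be found in the camera images.
- track: Fixed rail bed, 800 mm long (its y), 220 mm wide (x); origin at the centre of its underside on the bench, +y the forward direction of travel, yaw up to 0.15 rad. A lamp post stands 200 mm behind (+x); the black lamp head hangs 235 to 270 mm above the bench over the middle of the bed, track x = -30 to +90 mm, y = -25 to +25 mm.
- trolley (a joint): Trolley position along the rail, m, growing forwards; its middle is at track y = -0.22 + value. Steel, 280 x 190 mm, carries the ukulele (top 127 mm above the bench). Moving mass nominally 4.1 kg (hidden, true value 3 to 6.7 kg). Rolls nearly free: drag about 0.2 N s/m, dry friction about 0.01 N. End stop met at 0.42, rear limit -0.02.
- handle (a joint): Deflection of the handle from the trolley, m, positive forwards, 0 with the spring relaxed, range -0.105 to 0.105. It slides along a rod on the trolley's robot-facing side on a soft spring: force on the trolley = 8 N/m x deflection (damping 0.05 N s/m). With the handle held still the trolley sways with a period of 4.5 s (3.9 to 5.7 s), hardly damped.
- ukulele: Freshly lacquered ukulele body clamped on the trolley with the yellow pointer fin behind it (not to be touched); origin at the middle of the trolley in x and y, at the bench surface level; y along the rail, forwards. Its deck is 160 x 240 mm.
- handle_grip (a point): Point to grip on the orange handle (30 x 30 mm upright block, top 150 mm above the bench): on its axis, 125 mm above the bench, 140 mm from the trolley's middle towards track -x. Grip from above, fingers closing along the track's y.
- trolley_pointer (a point): Foot of the yellow pointer fin on the far (+x) side of the trolley, at the middle of the trolley's length, 120 mm from the trolley's middle in track +x.
- mark_point (a point): Red upright mark (10 x 6 x 75 mm) on the far (+x) side of the rail bed; this point is on its post, 62 mm above the bench; its y axis runs forwards along the rail. Trolley at the mark = pointer and mark at the same place along the rail. The mark is 60 to 90 mm past the second blue line and 70 to 100 mm of travel before the stop.
- lamp_spot (a point): Point under the lamp in the middle of the lamp zone, y axis along the rail, forwards. Two blue lines across the bed, 40 mm before and 40 mm after this point along the rail, bound the zone: while the pointer is between them the trolley must not go slower than 12 cm/s.
- stop_face (a point): Face of the black rubber end stop, 140 mm ahead of the trolley's middle when it strikes.
- oil_bottle: Amber bottle, 60 mm diameter, 140 mm high, origin under its centre; bystander.
- brush_jar: White ceramic cup, 80 mm diameter, 100 mm high, origin under its centre; bystander.
- screwdriver: Red-handled screwdriver lying on the bench, handle end towards its -x; bystander.

How it is judged:
By the outcome, as a careful person would: the job done as asked, in the order asked, and still so for the second after the job is handed in, with the robot touching nothing.
It also fails if it takes over 40 s, if anything falls off the work surface, if the arm or the gripper's body presses on something with over 40 N, if the wrist force passes 120 N, or if a joint passes its speed limit or range.

ROBOT

A 7-joint arm with a two-finger parallel gripper is mounted at the origin on the work surface. World frame = base frame: x ahead of the robot, y to its left, z up, the work surface at z = 0. Lengths are in m, angles in rad, forces in N, time in s.
With the tool pointing down it reaches from about 0.35 to 0.9 m from the base axis. Payload 8.1 kg.
Tool frame: the origin (TCP) lies on the centre line of the jaws, within the pads' length; the fingertips stand arm.tips_ahead ahead of it and the grasp point (between the pads) lies 8 mm behind it (arm.tips_ahead is the distance from the TCP to the fingertips, in m); z points along the fingers, y is the direction in which the jaws open and shut (so a half turn about z gives the same grasp; the last joint's range is limited). The gripper opens to 92 mm and grips with 3 to 60 N. Pads are 19 mm wide; open, the fingers measure 130 mm over their backs; the gripper's body (75 mm by 190 mm) begins 47 mm behind the grasp point.
Start: joints at [1.013, 0.434, 0.025, 1.573, -0.012, 1.134, -0.075], TCP at [0.275, -0.561, 0.238] pointing down, gripper open.
Joint ranges: [-2.62, 2.62], [-0.44, 2.09], [-1.27, 1.32], [0.08, 2.57], [-1.32, 4.46], [0.12, 2], [-2.74, 2.74]. Speed limits (rad/s): [2.22, 2.22, 3.01, 3.01, 3.14, 3.14, 3.14].

INTERFACE

Orientations are given as a rotation vector (axis times angle).
In Python, from cell import arm gives the robot as it stands. The module is installed in compiled form; this text tells all that it offers.
- The arm moves only by the tool jog_arm, never from a script. Its argument "moves" is a list of rows, each an object with "twist": the turn, a rotation vector about the tool's x, y, z in units of 10 degrees (1.0 is 10 degrees), a list of three; "xyz": the shift along the tool's x, y, z in units of 60 mm (1.0 is 60 mm), a list of three; "grip": the closure, from -1 (fully open) to 1 (shut). A call has 1 to 5 rows; each row is the pose to reach, as a shift and turn from the pose commanded when the call began, along the tool's axes at that moment; what a row does not reach only later rows make up. A row lasts 1/8 s, in which the tool goes at most 62.5 mm and 10.7 degrees, less where a joint would pass 70% of its speed; a pose out of reach is approached as far as the arm can. A call with a gripper value outside its range is refused whole. The fingers move at their own pace and stop on an object; "force" is the grip in N (left out, the last holds). Time passes only in rows, so rows that repeat a pose let the fingers close. It gives the time, the measured TCP pose, the force and the opening at its end, in the units of the state.
- arm.observe(): the state, without advancing time (a new reading comes with each control period).
- arm.get_image(name): name is "scene" or "top" or "wrist"; returns the picture (420x560x3 uint8, blue, green, red); there is no depth.
- arm.camera_params(name): a dict with "mtx" (3x3 intrinsics, pixels), "T" (4x4, takes a point from camera to world coordinates); the wrist camera has in their place "T_tool_cam" (4x4, takes a point from camera to tool coordinates, whose origin is the TCP and whose axes are the flange's). Camera axes: x right, y down, z forward; pixel columns grow to the right and rows downward; lengths in m; the calibration is good to about 2 mm. A picture is of the moment at which its call begins: read the wrist's pose just before it. camera_params takes no time and is no camera call.
- arm.sign_off(): hands the job in, once; it reports no verdict.
The state is a dict: "clock": time; "joints": joint angles; "dq": joint speeds; "joint_efforts": joint torques, N m; "position": TCP position; "ee_rot": TCP orientation; "force": force on the tool from outside, world axes, zero at the start; "ft_torque": the same for the moment, N m; "width": opening from 0.0 (shut) to 1.0 (fully open).
Only numpy, scipy, OpenCV 4.12 (cv2) and the standard library are available. Lean on these libraries where they do the work, as an engineer would, in place of code of your own. Each camera call takes 0.05 s, during which the arm holds its last target. There are 200 camera calls.

## Working session

There is one attempt and no reset: what is moved stays moved. The work goes in short steps, Python scripts to look and compute and a tool call to move; the robot and the scene stay as the last step left them, time stands still between calls to the robot, and variables do not carry over. Pictures are saved under pics/ and viewed, about 8 in all and at most 12, crops included, and the job is handed in when it is done.

Besides the shell and the picture viewer there is one more tool, called after "Call:" as a command line: name --argument value ..., lists and objects as JSON in quotes. jog_arm: Moves the arm, as the interface text tells. Its arguments: {"type":"object","properties":{"moves":{"type":"array","items":{"type":"object","properties":{"twist":{"type":"array","items":{"type":"number"}},"xyz":{"type":"array","items":{"type":"number"}},"grip":{"type":"number"}}}},"force":{"type":"number"}},"required":["moves"]}

```bash
mkdir -p pics; python3 - <<'E'
from cell import arm
import cv2,numpy as np
s=arm.observe();print({k:np.round(v,3).tolist() for k,v in s.items()},arm.tips_ahead)
for n in("scene","top"):
    im=arm.get_image(n);cv2.imwrite(f"pics/{n}0.png",im);p=arm.camera_params(n);print(n,np.round(p["mtx"],1).tolist(),np.round(p["T"],3).tolist())
print(arm.camera_params("wrist"))
a=np.hstack([cv2.imread("pics/scene0.png"),cv2.imread("pics/top0.png")])
E
```

```text
{'clock': 0.0, 'joints': [1.013, 0.435, 0.025, 1.574, -0.012, 1.134, -0.075], 'dq': [-0.0, 0.002, 0.002, -0.0, -0.0, -0.001, 0.0], 'joint_efforts': [-0.001, -66.785, 0.985, -31.447, -0.061, 0.043, 0.0], 'position': [0.274, -0.561, 0.237], 'ee_rot': [-3.059, -0.708, 0.001], 'force': [0.158, -0.01, 0.563], 'ft_torque': [-0.027, 0.038, 0.021], 'width': 1.0} 0.011
scene [[382.4, 0.0, 282.1], [0.0, 382.4, 208.3], [0.0, 0.0, 1.0]] [[-0.766, 0.449, -0.461, 1.078], [0.643, 0.511, -0.57, 0.692], [-0.02, -0.733, -0.68, 0.963], [0.0, 0.0, 0.0, 1.0]]
top [[458.3, 0.0, 279.7], [0.0, 458.3, 210.7], [0.0, 0.0, 1.0]] [[-0.019, -0.998, 0.065, 0.4], [-1.0, 0.019, 0.0, -0.0], [-0.002, -0.065, -0.998, 1.822], [0.0, 0.0, 0.0, 1.0]]
{'mtx': array([[375.19002034,   0.        , 278.54167271],
       [  0.        , 375.19002034, 206.95332695],
       [  0.        ,   0.        ,   1.        ]]), 'T_tool_cam': array([[ 8.00656685e-04, -9.69817510e-01, -2.43830590e-01,
         6.58412160e-02],
       [ 9.99999678e-01,  7.87259999e-04,  1.52392265e-04,
         2.91980742e-04],
       [ 4.41653830e-05, -2.43830633e-01,  9.69817828e-01,
        -1.46395461e-01],
       [ 0.00000000e+00,  0.00000000e+00,  0.00000000e+00,
         1.00000000e+00]])}
```

View pics/top0.png

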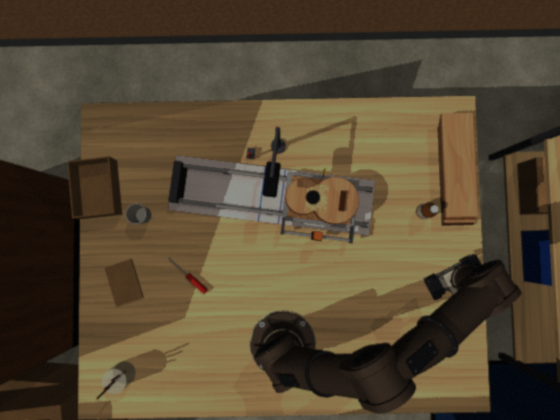

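View pics/scene0.png

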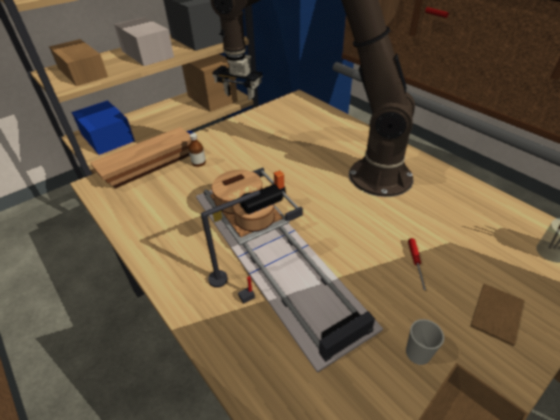

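The top view shows the trolley at the right of the bed (handle near (317,236)) and the end stop at the left (178,180). The mark is near (251,153). In the scene view the handle is at (279,180) and the red mark at (249,285).

```bash
cat > h.py <<'E'
from cell import arm
import cv2,numpy as np
def ray(n,uv):
    p=arm.camera_params(n);K,T=p["mtx"],p["T"]
    d=T[:3,:3]@np.linalg.inv(K)@np.array([uv[0],uv[1],1.]);return T[:3,3],d/np.linalg.norm(d)
def plane(n,uv,z):
    o,d=ray(n,uv);return o+d*(z-o[2])/d[2]
def tri(a,ua,b,ub):
    o1,d1=ray(a,ua);o2,d2=ray(b,ub)
    t=np.linalg.lstsq(np.c_[d1,-d2],o2-o1,rcond=None)[0]
    p,q=o1+t[0]*d1,o2+t[1]*d2;return (p+q)/2,np.linalg.norm(p-q)
def blobs(im,lo,hi,box=None,amin=3):
    hsv=cv2.cvtColor(im,cv2.COLOR_BGR2HSV);m=cv2.inRange(hsv,np.array(lo),np.array(hi))
    if box: k=np.zeros_like(m);x0,y0,x1,y1=box;k[y0:y1,x0:x1]=1;m=m*k
    n,l,s,c=cv2.connectedComponentsWithStats(m)
    return [(s[i].tolist(),c[i].round(1).tolist()) for i in range(1,n) if s[i][4]>=amin]
E
python3 - <<'E'
from h import *
t=cv2.imread("pics/top0.png");s=cv2.imread("pics/scene0.png")
for n,im,box in(("top",t,(160,120,390,260)),("scene",s,(190,150,390,370))):
    for c,lo,hi in(("orange/red",(0,170,90),(14,255,255)),("red2",(172,150,60),(179,255,255)),("yellow",(22,140,110),(36,255,255)),("blue",(105,70,60),(130,255,255))):
        print(n,c,blobs(im,lo,hi,box))
a=cv2.resize(t[130:250,160:390],None,fx=3.4,fy=3.4,interpolation=cv2.INTER_CUBIC)
cv2.imwrite("pics/tc.png",a)
b=cv2.resize(s[160:360,190:390],None,fx=3,fy=3,interpolation=cv2.INTER_CUBIC)
cv2.imwrite("pics/sc.png",b)
E
```

```text
top orange/red [([314, 232, 8, 8, 61], [317.4, 235.4])]
top red2 []
top yellow [([325, 169, 1, 3, 3], [325.0, 170.0])]
top blue [([265, 168, 1, 3, 3], [265.0, 169.0]), ([263, 181, 1, 7, 7], [263.0, 184.0]), ([262, 190, 1, 5, 5], [262.0, 192.0])]
scene orange/red [([274, 171, 10, 18, 132], [279.2, 179.0]), ([247, 277, 5, 14, 41], [249.2, 283.4])]
scene red2 []
scene yellow []
scene blue []
```

View pics/tc.png

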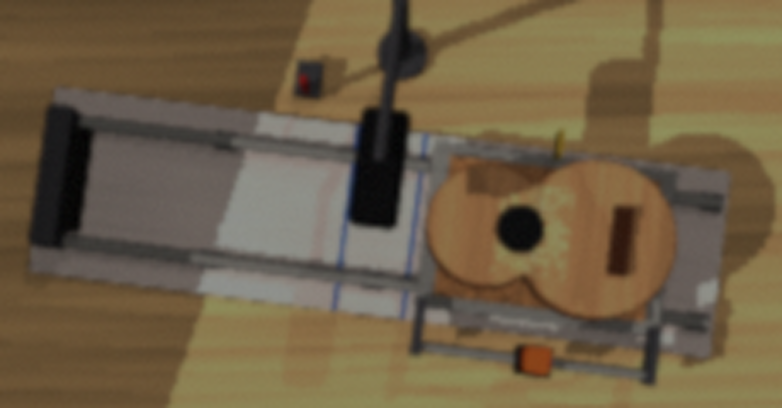

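View pics/sc.png

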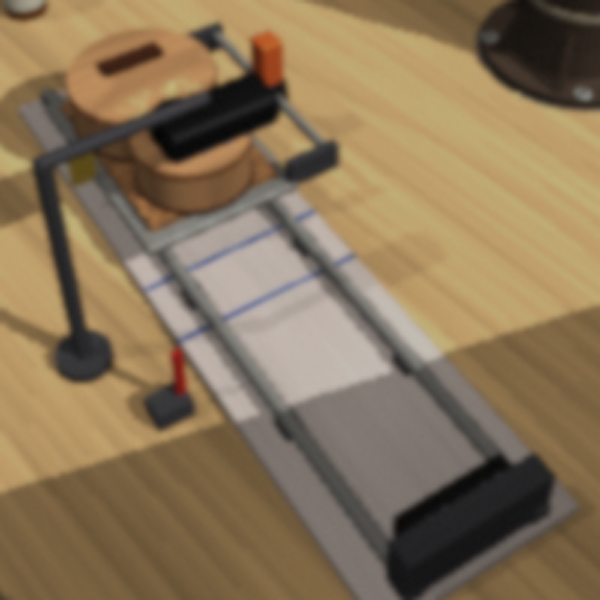

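Top crop: handle at (533,360), red mark at (303,82), yellow fin at (560,143), blue lines at about x=337–358 and x=404–426, stop at x=35–90. Scene crop: handle at (267,60), mark at (179,372), fin at (83,167).

```bash
python3 - <<'E'
from h import *
T=lambda x,y:(160+(x+.5)/3.4-.5,130+(y+.5)/3.4-.5)
S=lambda x,y:(190+(x+.5)/3-.5,160+(y+.5)/3-.5)
np.set_printoptions(precision=4,suppress=True)
zb=0.02
for zb in(0.,.02):
    c=[plane("top",T(*p),zb) for p in((58,88),(30,272),(730,172),(712,357))]
    print(zb,np.linalg.norm(c[0]-c[2]),np.linalg.norm(c[1]-c[3]),np.linalg.norm(c[0]-c[1]),np.linalg.norm(c[2]-c[3]),sum(c)/4)
d=(c[0]-c[2]+c[1]-c[3])[:2];d/=np.linalg.norm(d);yaw=np.arctan2(-d[0],d[1]);f=d;r=np.array([d[1],-d[0]])
print("yaw",yaw,"fwd",f,"+x",r)
O=(sum(c)/4)[:2]
def tr(n,p): q=p[:2]-O;print(n,p,"track x,y",q@r,q@f)
h,e=tri("top",(317.4,235.4),"scene",(279.2,175));tr("handle(uptop)",h);print(e)
h=plane("top",(317.4,235.4),.15);tr("handle z.15",h)
h=plane("scene",(279.2,179),.125);tr("handle scene z.125",h)
m,e=tri("top",T(303,78),"scene",S(178,352));tr("marktop",m);print(e)
for z in(.062,.075,.1):tr("mark top z%g"%z,plane("top",T(303,80),z))
tr("mark scene .062",plane("scene",(249.2,283.4),.062))
p,e=tri("top",T(560,143),"scene",S(83,167));tr("ptr",p);print(e)
for a in((337,305),(358,130),(404,318),(426,140)):tr("blue",plane("top",T(*a),zb))
for a in((149,289),(313,212),(181,340),(355,256)):tr("blueS",plane("scene",S(*a),zb))
tr("stop",plane("top",T(88,185),.06))
tr("trolleyfront S low corner",plane("scene",S(152,247),.05))
tr("plate front top",plane("top",T(425,230),.06));tr("rear",plane("top",T(660,230),.06))
E
```

```text
0.0 0.798544414221852 0.8041705844812697 0.21986400030647368 0.2186598604628248 [0.5825 0.0298 0.    ]
0.02 0.7897782019818226 0.7953426096119934 0.21745039067336813 0.21625946956276423 [0.5805 0.0295 0.02  ]
yaw -0.143841040820706 fwd [0.1433 0.9897] +x [ 0.9897 -0.1433]
handle(uptop) [ 0.4163 -0.1365  0.1392] track x,y -0.13878850735978981 -0.1877579865143559
6.155029843279423e-05
handle z.15 [ 0.4161 -0.1356  0.15  ] track x,y -0.13904364493840035 -0.18688995739883976
handle scene z.125 [ 0.4195 -0.1332  0.125 ] track x,y -0.1360666790278795 -0.18405074281667827
marktop [0.7378 0.1143 0.0869] track x,y 0.14347240568606126 0.10650660586962196
0.0005755303156021283
mark top z0.062 [0.7406 0.1158 0.062 ] track x,y 0.14599856533990338 0.10838760356323383
mark top z0.075 [0.7381 0.1149 0.075 ] track x,y 0.14363147811349627 0.10717685820213431
mark top z0.1 [0.7332 0.1133 0.1   ] track x,y 0.13907938729348274 0.10484850173848138
mark scene .062 [0.7409 0.1167 0.062 ] track x,y 0.14624273364378645 0.10935852153061557
ptr [ 0.6604 -0.1741  0.0711] track x,y 0.10821940107049251 -0.19004047
[... 336 characters left out ...]
050693663967545
blueS [ 0.6858 -0.0169  0.02  ] track x,y 0.11077905750152 -0.030763173236844518
blueS [0.4786 0.0129 0.02  ] track x,y -0.09854615426825936 -0.031054218429136624
blueS [0.7003 0.0602 0.02  ] track x,y 0.11410884448493164 0.04761070845586244
blueS [0.488  0.0931 0.02  ] track x,y -0.10073052508233188 0.049670565736135756
stop [0.625  0.3623 0.06  ] track x,y -0.0037236873844664706 0.3357651323318845
trolleyfront S low corner [ 0.6619 -0.04    0.05  ] track x,y 0.09045915664604635 -0.057116676487401874
plate front top [ 0.5662 -0.02    0.06  ] track x,y -0.007046692349496976 -0.05103539094565116
rear [ 0.5611 -0.2867  0.06  ] track x,y 0.026124280112819816 -0.31566992432739577
```

```bash
cat >> h.py <<'E'
from scipy.spatial.transform import Rotation as R
YAW=-0.144; F=np.array([0.1435,0.9897,0]); O=np.array([.5815,.0297,0])
RT=np.column_stack([[F[1],-F[0],0],-F,[0,0,-1]])  # wanted tool axes
def goto(p):
    s=arm.observe();C=R.from_rotvec(s["ee_rot"]).as_matrix()
    print("clock",s["clock"],"xyz",np.round(C.T@(np.array(p)-s["position"])/.06,3),"twist",np.round(R.from_matrix(C.T@RT).as_rotvec()/np.radians(10),3))
E
python3 -c "
from h import *
goto([.4165,-.1355,.225])"
```

```text
clock 0.1 xyz [ 5.245 -5.331  0.207] twist [-8.000e-03  3.000e-03  3.431e+00]
```

Call:
jog_arm --moves '[{"xyz":[0.7,-0.7,0.03],"twist":[0,0,0.45],"grip":-1},{"xyz":[1.35,-1.4,0.06],"twist":[0,0,0.9],"grip":-1},{"xyz":[2.05,-2.05,0.1],"twist":[0,0,1.35],"grip":-1},{"xyz":[2.7,-2.75,0.13],"twist":[0,0,1.8],"grip":-1},{"xyz":[3.4,-3.45,0.16],"twist":[0,0,2.25],"grip":-1}]'

```text
clock: 0.72
position: [0.367, -0.2841, 0.2279]
ee_rot: [-3.14, -0.093, 0.0]
force: [2.0, 0.4, -0.4]
width: 0.999
```

```bash
python3 -c "
from h import *
print(arm.observe()['position']);goto([.4165,-.1355,.225])"
```

```text
[ 0.3669709  -0.28411089  0.22794507]
clock 0.725 xyz [ 0.97  -2.424  0.049] twist [0.000e+00 1.000e-03 1.164e+00]
```

Call:
jog_arm --moves '[{"xyz":[0.4,-0.9,0.03],"twist":[0,0,0.5]},{"xyz":[0.8,-1.8,0.05],"twist":[0,0,1.0]},{"xyz":[0.97,-2.35,0.05],"twist":[0,0,1.16]},{"xyz":[0.97,-2.4,0.05],"twist":[0,0,1.16]},{"xyz":[0.97,-2.4,0.05],"twist":[0,0,1.16]}]'

```text
invalid input at $.moves[0]: expected keys twist, xyz, grip
```

```bash
cat >> h.py <<'E'
def wray(s,uv):
    p=arm.camera_params("wrist");B=np.eye(4);B[:3,:3]=R.from_rotvec(s["ee_rot"]).as_matrix();B[:3,3]=s["position"]
    W=B@p["T_tool_cam"];d=W[:3,:3]@np.linalg.inv(p["mtx"])@np.array([uv[0],uv[1],1.]);return W[:3,3],d
def wplane(s,uv,z):
    o,d=wray(s,uv);return o+d*(z-o[2])/d[2]
def trk(p): q=np.array(p)-O;return np.round([q@RT[:,0],q@F,p[2]],4)
E
python3 - <<'E'
from h import *
s=arm.observe();im=arm.get_image("wrist");cv2.imwrite("pics/w1.png",im)
print(s["position"],s["ee_rot"])
goto([.4165,-.1355,.225])
b=blobs(im,(0,170,90),(14,255,255),None,100);print(b)
for _,c in b: print(wplane(s,c,.15),trk(wplane(s,c,.15)))
E
```

```text
[ 0.3669709  -0.28411089  0.22794507] [-3.14020884e+00 -9.28861425e-02  2.35431942e-04]
clock 0.775 xyz [ 0.922 -2.289  0.054] twist [-0.024 -0.     1.179]
[([5, 91, 86, 55, 1707], [50.7, 118.1])]
[ 0.42171179 -0.14806715  0.15      ] [-0.1326 -0.1989  0.15  ]
```

View pics/w1.png

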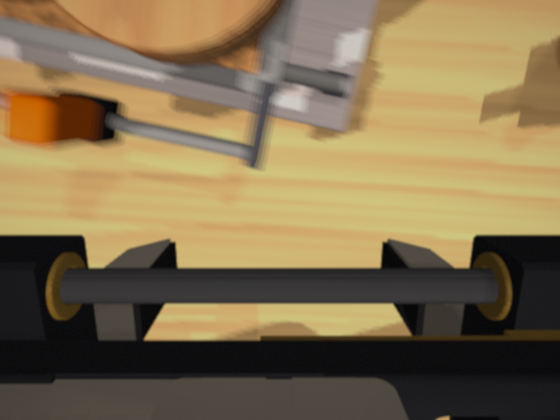

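The move was refused because "grip" was missing. The wrist picture shows the handle at the upper left, (32,118), with the rod and its rear bracket at (258,150).

Call:
jog_arm --moves '[{"xyz":[0.4,-0.9,0.03],"twist":[0,0,0.5],"grip":-1},{"xyz":[0.8,-1.8,0.05],"twist":[0,0,1.0],"grip":-1},{"xyz":[0.92,-2.28,0.05],"twist":[0,0,1.17],"grip":-1},{"xyz":[0.92,-2.29,0.05],"twist":[0,0,1.17],"grip":-1},{"xyz":[0.92,-2.29,0.05],"twist":[0,0,1.17],"grip":-1}]'

```text
clock: 1.4
position: [0.4132, -0.1463, 0.225]
ee_rot: [3.133, -0.223, -0.001]
force: [-0.3, -0.9, 0.4]
width: 1.004
```

```bash
python3 - <<'E'
from h import *
s=arm.observe();im=arm.get_image("wrist");cv2.imwrite("pics/w2.png",im)
print(s["position"],s["ee_rot"])
goto([.4165,-.1355,.225])
b=blobs(im,(0,170,90),(14,255,255),None,100);print(b)
for _,c in b: print(wplane(s,c,.15),trk(wplane(s,c,.15)))
E
```

```text
[ 0.41315295 -0.1462621   0.22500583] [ 3.13325180e+00 -2.23310077e-01 -6.33620736e-04]
clock 1.45 xyz [ 0.03  -0.191 -0.   ] twist [0.002 0.002 0.004]
[([373, 0, 38, 42, 1067], [388.0, 16.3]), ([152, 68, 72, 30, 194], [189.8, 85.4]), ([239, 178, 48, 61, 1231], [265.2, 197.5])]
[ 0.51992436 -0.22104496  0.15      ] [-0.025 -0.257  0.15 ]
[ 0.50009741 -0.10814852  0.15      ] [-0.0608 -0.1481  0.15  ]
[ 0.43022313 -0.14046664  0.15      ] [-0.1253 -0.1901  0.15  ]
```

View pics/w2.png

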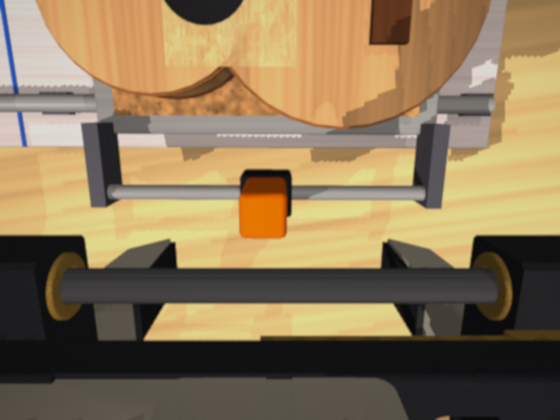

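The wrist picture shows the handle's top face centred at about (263,211), a dark slider behind it, and the rod running between brackets at (110,192) and (425,193).

```bash
python3 - <<'E'
from h import *
s1=dict(position=np.array([.36697,-.28411,.22795]),ee_rot=np.array([-3.1402,-.09289,.0002]))
s2=arm.observe()
o1,d1=wray(s1,(34,118));o2,d2=wray(s2,(263,212))
t=np.linalg.lstsq(np.c_[d1,-d2],o2-o1,rcond=None)[0];print(o1+t[0]*d1,o2+t[1]*d2)
h=wplane(s2,(263,212),.15);print(h,trk(h))
for uv in((110,192),(425,193)): print(trk(wplane(s2,uv,.085)))
for uv in((242,238),(287,237)): print(trk(wplane(s2,uv,.15)))
goto([h[0],h[1],.117])
E
```

```text
[ 0.42114599 -0.13802727  0.14969466] [ 0.42129365 -0.13808229  0.14965227]
[ 0.42138316 -0.13810996  0.15      ] [-0.1344 -0.1891  0.15  ]
[-0.1357 -0.0673  0.085 ]
[-0.1362 -0.3128  0.085 ]
[-0.1511 -0.1759  0.15  ]
[-0.1504 -0.2038  0.15  ]
clock 1.45 xyz [ 0.117 -0.16   1.8  ] twist [0.002 0.002 0.004]
```

Call:
jog_arm --moves '[{"xyz":[0.1,-0.16,0.3],"twist":[0,0,0],"grip":-1},{"xyz":[0.1,-0.16,0.8],"twist":[0,0,0],"grip":-1},{"xyz":[0.1,-0.16,1.3],"twist":[0,0,0],"grip":-1},{"xyz":[0.1,-0.16,1.7],"twist":[0,0,0],"grip":-1},{"xyz":[0.1,-0.16,1.8],"twist":[0,0,0],"grip":-1}]'

```text
clock: 2.08
position: [0.4196, -0.1378, 0.1159]
ee_rot: [-3.133, 0.226, 0.004]
force: [-0.0, -0.2, 1.1]
width: 0.998
```

Call:
jog_arm --force 10 --moves '[{"xyz":[0,0,0],"twist":[0,0,0],"grip":0},{"xyz":[0,0,0],"twist":[0,0,0],"grip":0.2},{"xyz":[0,0,0],"twist":[0,0,0],"grip":0.4},{"xyz":[0,0,0],"twist":[0,0,0],"grip":0.6},{"xyz":[0,0,0],"twist":[0,0,0],"grip":0.8}]'

```text
clock: 2.7
position: [0.4209, -0.1367, 0.1173]
ee_rot: [3.134, -0.223, 0.001]
force: [0.2, 1.1, -0.2]
width: 0.508
```

```bash
python3 - <<'E'
from h import *
s=arm.observe();im=arm.get_image("wrist");cv2.imwrite("pics/w3.png",im)
print(s["clock"],s["position"],s["ee_rot"],trk(s["position"]),s["width"]*92,s["force"])
E
```

```text
2.7 [ 0.4208817  -0.13670746  0.11733959] [ 3.13355184e+00 -2.22982830e-01  6.53264668e-04] [-0.1351 -0.1877  0.1173] 46.76698091372402 [ 0.22656048  1.11607012 -0.23768089]
```

View pics/w3.png

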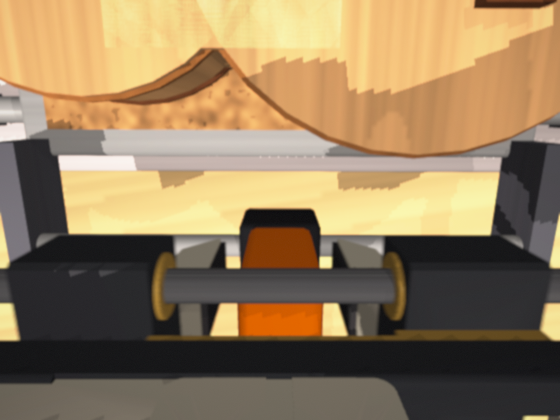

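The jaws straddle the handle, which is centred at column 281 against a jaw centre of 279. Next I close them and take a reference for tracking the trolley.

Call:
jog_arm --force 10 --moves '[{"xyz":[0,0,0],"twist":[0,0,0],"grip":0.8},{"xyz":[0,0,0],"twist":[0,0,0],"grip":0.8},{"xyz":[0,0,0],"twist":[0,0,0],"grip":0.8}]'

```text
clock: 3.12
position: [0.4207, -0.1367, 0.1171]
ee_rot: [-3.134, 0.223, 0.0]
force: [0.6, 0.0, 1.3]
width: 0.325
```

```bash
cat > t.py <<'E'
from h import *
import json,os
from scipy.optimize import least_squares
from scipy.interpolate import interp1d
DT=.125; MARK=.1075; X0=-.190
REF="pics/ref.png"
def shift(im):
    """image shift of ukulele top (px) vs reference: best of three templates"""
    g=lambda a:cv2.GaussianBlur(cv2.cvtColor(a,cv2.COLOR_BGR2GRAY),(3,3),0)
    r,i=g(cv2.imread(REF)),g(im);out=[]
    for a,b in((110,330),(20,200),(300,480),(180,400)):
        m=cv2.matchTemplate(i[15:125],r[20:120,a:b],cv2.TM_CCOEFF_NORMED)
        _,v,_,(u,w)=cv2.minMaxLoc(m);q=m[w]
        d=0 if u in(0,len(q)-1) else (q[u-1]-q[u+1])/(2*(q[u-1]-2*q[u]+q[u+1]))
        out.append((round(float(v),3),u+d-a,w-5))
    return max(out),out
def look(name):
    s=arm.observe();im=arm.get_image("wrist");cv2.imwrite(f"pics/{name}.png",im)
    b,o=shift(im);row=70
    px=lambda u:trk(wplane(s,(u,row),.127))[1]
    h=float((s["position"]-O)@F)
    x=X0+ (px(218+b[1])-px(218)) + (h-json.load(open("ref.json")))
    return s["clock"],h,x,b,o
E
python3 - <<'E'
from t import *
s=arm.observe();im=arm.get_image("wrist");cv2.imwrite(REF,im)
h=float((s["position"]-O)@F);json.dump(h,open("ref.json","w"))
print(s["clock"],h,trk(s["position"]),s["width"]*92,s["force"])
for k in range(3): print(look("r%d"%k))
E
```

```text
3.125 -0.18776522707734825 [-0.1352 -0.1878  0.1171] 29.918927877321938 [0.59521894 0.04151343 1.26418076]
(3.175, -0.18778965802110476, np.float64(-0.1900244309437565), (0.995, np.float32(0.040863037), 0), [(0.991, np.float32(-0.008651733), 0), (0.99, np.float32(-0.06660843), 0), (0.995, np.float32(0.040863037), 0), (0.994, np.float32(0.013336182), 0)])
(3.225, -0.18780528935738613, np.float64(-0.1900400622800379), (0.994, np.float32(0.0082092285), 0), [(0.986, np.float32(0.032203674), 0), (0.985, np.float32(-0.037397385), 0), (0.994, np.float32(0.0082092285), 0), (0.986, np.float32(0.049041748), 0)])
(3.275, -0.187822472883135, np.float64(-0.19005724580578676), (0.997, np.float32(-0.009338379), 0), [(0.996, np.float32(-0.012634277), 0), (0.996, np.float32(0.022716522), 0), (0.994, np.float32(0.04296875), 0), (0.997, np.float32(-0.009338379), 0)])
```

```bash
cat > plan.py <<'E'
from t import *
H0=-.1878   # jaw position at rest, spring about relaxed
def sim(knots,w2,d0,t_end,ts):
    """trolley (x,v) under jaw path knots [(t,h)], spring zero where h-x = H0-X0+d0"""
    f=interp1d(*zip(*knots),bounds_error=False,fill_value=(knots[0][1],knots[-1][1]))
    n=int((t_end-knots[0][0])/.005+.5);x,v=X0,0.;T=[];X=[];V=[]
    for i in range(n+1):
        t=knots[0][0]+i*.005;T.append(t);X.append(x);V.append(v)
        v+=.005*(w2*(float(f(t+.0025))-(H0-X0)-d0-x)-.045*v);x+=.005*v
    return np.interp(ts,T,X),np.interp(ts,T,V)
def fit(log):
    t=[m[0] for m in log["meas"]];x=np.array([m[1] for m in log["meas"]])
    r=lambda p:np.r_[(sim(log["knots"],p[0],p[1]*1e-3,t[-1],t)[0]-x)/5e-4,(p[0]-1.95)/.5,p[1]/1.5]
    s=least_squares(r,[1.95,0.],diff_step=1e-3);x1,v1=sim(log["knots"],s.x[0],s.x[1]*1e-3,t[-1],[t[-1]])
    return s.x[0],s.x[1]*1e-3,float(x1[0]),float(v1[0]),np.round((s.fun[:len(t)]*.5),2)
def roll(d,x,v,w2):
    X=[];V=[]
    for a,b in zip(d[:-1],d[1:]):
        x+=v*DT+w2*(a/3+b/6)*DT*DT;v+=w2*(a+b)/2*DT-.045*v*DT;X.append(x);V.append(v)
    return np.array(X),np.array(V)
def plan(x,v,dl,w2,N,mark=MARK,vz=.142,dmax=.088,pre=None):
    def r(p):
        d=np.r_[dl,p,0];X,V=roll(d,x,v,w2);h=X+d[1:]
        win=1/(1+np.exp(-(X+.052)/.003))/(1+np.exp((X-.046)/.003))
        return np.r_[np.diff(d)/.05,12*np.maximum(0,vz-V)*win/.01,np.maximum(0,abs(d)-dmax)/.001,
          np.maximum(0,V-.185)/.005,np.maximum(0,abs(np.diff(h))-.04)/.002,(X[-1]-mark)/.0004,V[-1]/.0008,(X[-2]-mark)/.001]
    best=None
    for sc in(.6,1,1.4):
      for fr in(.3,.4,.5,.6) if pre is None else (0,):
        k=np.arange(N-1);g=np.where(k<fr*N,.05,-.06)*sc if x<-.05 else -.05*sc*np.ones(N-1)
        s=least_squares(r,g,max_nfev=60)
        if best is None or s.cost<best.cost: best=s
    d=np.r_[dl,best.x,0];X,V=roll(d,x,v,w2);return best.cost,d[1:],X,V
def report(c,d,X,V,hc,off,n=5):
    h=X+d+off
    print("cost %.2f peak d %.3f"%(c,abs(d).max()),"v in zone min %.3f"%min([b for a,b in zip(X,V) if -.05<a<.05]+[9]))
    print("x",np.round(X,3).tolist());print("v",np.round(V,3).tolist());print("d",np.round(d,3).tolist())
    print("next rows y:",np.round(-(h[:n+3]-hc)/.06,2).tolist())
E
python3 - <<'E'
from plan import *
for w2 in(1.95,1.2,2.6):
    for N in(24,28,32):
        c,d,X,V=plan(X0,0,0,w2,N);print(w2,N,round(c,2),abs(d).max().round(3))
c,d,X,V=plan(X0,0,0,1.95,28);report(c,d,X,V,H0,H0-X0)
E
```

```text
1.95 24 1.84 0.088
1.95 28 0.96 0.088
1.95 32 0.84 0.088
1.2 24 2341.64 0.101
1.2 28 195.83 0.091
1.2 32 158.23 0.09
2.6 24 0.99 0.076
2.6 28 0.55 0.068
2.6 32 0.48 0.069
cost 0.96 peak d 0.088 v in zone min 0.142
x [-0.19, -0.189, -0.188, -0.185, -0.181, -0.174, -0.166, -0.156, -0.144, -0.13, -0.114, -0.097, -0.078, -0.058, -0.037, -0.016, 0.004, 0.024, 0.043, 0.06, 0.074, 0.086, 0.094, 0.101, 0.105, 0.107, 0.107, 0.108]
v [0.002, 0.008, 0.017, 0.028, 0.042, 0.057, 0.072, 0.089, 0.104, 0.119, 0.133, 0.145, 0.155, 0.162, 0.166, 0.167, 0.163, 0.155, 0.142, 0.124, 0.103, 0.081, 0.06, 0.04, 0.023, 0.01, 0.003, -0.0]
d [0.017, 0.031, 0.043, 0.052, 0.06, 0.065, 0.067, 0.068, 0.066, 0.062, 0.057, 0.049, 0.039, 0.027, 0.013, -0.002, -0.02, -0.039, -0.06, -0.078, -0.087, -0.088, -0.085, -0.075, -0.061, -0.043, -0.021, 0.0]
next rows y: [-0.28, -0.53, -0.75, -0.96, -1.15, -1.34, -1.52, -1.69]
```

Call:
jog_arm --moves '[{"xyz":[0,-0.28,0],"twist":[0,0,0],"grip":0.8},{"xyz":[0,-0.53,0],"twist":[0,0,0],"grip":0.8},{"xyz":[0,-0.75,0],"twist":[0,0,0],"grip":0.8},{"xyz":[0,-0.96,0],"twist":[0,0,0],"grip":0.8},{"xyz":[0,-1.15,0],"twist":[0,0,0],"grip":0.8}]'

```text
clock: 3.95
position: [0.4309, -0.0677, 0.1172]
ee_rot: [3.134, -0.223, 0.001]
force: [2.3, -0.9, -1.2]
width: 0.328
```

Call:
jog_arm --moves '[{"xyz":[0,-0.25,0],"twist":[0,0,0],"grip":0.8},{"xyz":[0,-0.4,0],"twist":[0,0,0],"grip":0.8},{"xyz":[0,-0.55,0],"twist":[0,0,0],"grip":0.8}]'

```text
clock: 4.38
position: [0.4356, -0.0352, 0.1172]
ee_rot: [3.134, -0.223, 0.001]
force: [4.7, -1.3, -2.6]
width: 0.326
```

```bash
sed -i 's/"match",b)/"match",b,[(a[0],round(float(a[1]),1),a[2]) for a in o])/' step.py; python3 step.py l2 20 -.25 -.4 -.55; python3 -c "
from t import *
print(shift(cv2.imread('pics/l1.png')))"
```

```text
clock 4.375 expected 4.375 h meas-cmd mm 0.7 x -0.16567865183089678 match (0.8, np.float32(227.61923), 0) [(0.74, 222.6, 2), (0.8, 227.6, 0), (0.727, -41.1, -5), (0.463, 103.2, 5)]
w2 1.206 d0 0.0008 x -0.1659 v 0.0615 res mm [ 0.    0.87 -0.18]
N 18
cost 2901.16 peak d 0.098 v in zone min 0.131
x [-0.154, -0.143, -0.13, -0.116, -0.1, -0.083, -0.064, -0.043, -0.022, -0.001, 0.018, 0.036, 0.051, 0.065, 0.076, 0.086, 0.094, 0.101]
v [0.078, 0.093, 0.106, 0.12, 0.133, 0.147, 0.159, 0.169, 0.169, 0.16, 0.146, 0.131, 0.116, 0.101, 0.086, 0.071, 0.057, 0.051]
d [0.097, 0.096, 0.095, 0.094, 0.093, 0.092, 0.09, 0.044, -0.022, -0.088, -0.09, -0.093, -0.095, -0.096, -0.097, -0.098, -0.079, 0.0]
next rows y: [-0.54, -0.7, -0.89, -1.11, -1.35, -1.63, -1.93, -1.49]
N 20
cost 904.18 peak d 0.094 v in zone min 0.116
x [-0.154, -0.143, -0.131, -0.117, -0.101, -0.084, -0.065, -0.045, -0.024, -0.003, 0.016, 0.033, 0.049, 0.062, 0.074, 0.084, 0.092, 0.099, 0.103, 0.107]
v [0.078, 0.092, 0.105, 0.118, 0.131, 0.144, 0.156, 0.166, 0.167, 0.159, 0.145, 0.131, 0.116, 0.102, 0.087, 0.072, 0.058, 0.043, 0.031
[... 307 characters left out ...]
.119, -0.106, -0.09, -0.074, -0.057, -0.038, -0.019, -0.001, 0.018, 0.035, 0.05, 0.064, 0.075, 0.085, 0.093, 0.1, 0.105, 0.107, 0.109, 0.109]
v [0.076, 0.086, 0.096, 0.106, 0.116, 0.126, 0.135, 0.143, 0.149, 0.152, 0.15, 0.142, 0.129, 0.115, 0.1, 0.086, 0.072, 0.058, 0.044, 0.03, 0.017, 0.007, 0.003]
d [0.069, 0.068, 0.068, 0.07, 0.071, 0.069, 0.064, 0.053, 0.036, 0.011, -0.024, -0.07, -0.089, -0.091, -0.091, -0.09, -0.09, -0.09, -0.09, -0.089, -0.088, -0.047, 0.0]
next rows y: [-0.07, -0.21, -0.42, -0.65, -0.9, -1.12, -1.31, -1.42]
((0.778, np.float32(188.73788), -2), [(0.742, np.float32(181.9979), 2), (0.778, np.float32(188.73788), -2), (0.727, np.float32(-164.8045), -5), (0.607, 160, 5)])
```

View pics/l2.png

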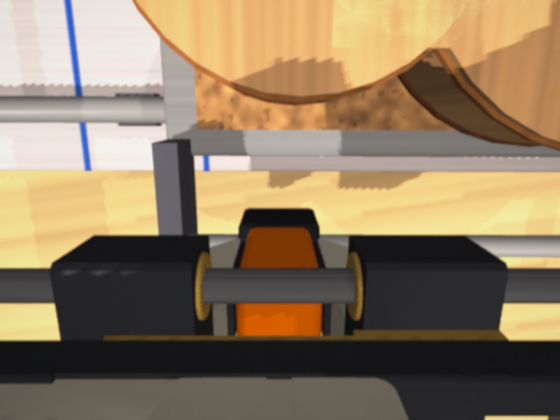

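The picture shows the ukulele's waist cusp at (437,48), against (218,48) in the reference. That is a shift of about 219 px, so the wide template reads roughly 6 px too high. I'll track the cusp itself.

```bash
python3 - <<'E'
from t import *
g=lambda a:cv2.GaussianBlur(cv2.cvtColor(a,cv2.COLOR_BGR2GRAY),(3,3),0)
r=cv2.imread(REF)
for n in("r0","l1","l2"):
    i=cv2.imread(f"pics/{n}.png")
    for a,b,c,d in((190,30,245,70),(200,35,232,60),(100,20,230,100),(60,85,170,103),(170,35,260,62)):
        res=[]
        for f in(g,lambda q:cv2.convertScaleAbs(cv2.Sobel(g(q),cv2.CV_32F,1,0))):
            R_,I_=f(r),f(i);m=cv2.matchTemplate(I_[b-4:d+4],R_[b:d,a:c],cv2.TM_CCOEFF_NORMED);_,v,_,(u,w)=cv2.minMaxLoc(m);res.append((round(v,2),u-a,w-4))
        print(n,(a,b,c,d),res)
E
```

```text
r0 (190, 30, 245, 70) [(1.0, 0, 0), (0.97, 0, 0)]
r0 (200, 35, 232, 60) [(1.0, 0, 0), (0.94, 0, 0)]
r0 (100, 20, 230, 100) [(0.99, 0, 0), (0.95, 0, 0)]
r0 (60, 85, 170, 103) [(1.0, 0, 0), (0.99, 0, 0)]
r0 (170, 35, 260, 62) [(1.0, 0, 0), (0.97, 0, 0)]
l1 (190, 30, 245, 70) [(0.94, 183, 2), (0.56, 184, 1)]
l1 (200, 35, 232, 60) [(0.95, 184, 0), (0.43, 191, -1)]
l1 (100, 20, 230, 100) [(0.83, 185, 0), (0.47, 185, 0)]
l1 (60, 85, 170, 103) [(0.65, 103, -4), (0.4, 195, -4)]
l1 (170, 35, 260, 62) [(0.95, 184, 1), (0.71, 185, 1)]
l2 (190, 30, 245, 70) [(0.93, 226, 1), (0.61, 226, 1)]
l2 (200, 35, 232, 60) [(0.94, 226, 0), (0.49, 213, 1)]
l2 (100, 20, 230, 100) [(0.86, 227, 0), (0.47, 230, -3)]
l2 (60, 85, 170, 103) [(0.7, 239, -4), (0.46, 224, 0)]
l2 (170, 35, 260, 62) [(0.94, 226, 1), (0.73, 226, 1)]
```

```bash
cat >> t.py <<'E'
def shift(im):
    g=lambda a:cv2.GaussianBlur(cv2.cvtColor(a,cv2.COLOR_BGR2GRAY),(3,3),0)
    r,i=g(cv2.imread(REF)),g(im);out=[]
    for a,b,c,d in((170,35,260,62),(190,30,245,70)):
        m=cv2.matchTemplate(i[b-4:d+4],r[b:d,a:c],cv2.TM_CCOEFF_NORMED)
        _,v,_,(u,w)=cv2.minMaxLoc(m);q=m[w]
        e=0 if u in(0,len(q)-1) else (q[u-1]-q[u+1])/(2*(q[u-1]-2*q[u]+q[u+1]))
        out.append((round(float(v),3),u+e-a,w-4))
    return out[0],out
E
python3 - <<'E'
from plan import *
L=json.load(open("log.json"))
k=np.diff([trk(wplane(arm.observe(),(u,50),.127))[1] for u in(218,440)])[0]/222;print("m/px",k)
old=[188.738,227.619]
for j,n in((1,"l1"),(2,"l2")):
    b=shift(cv2.imread(f"pics/{n}.png"));print(b[1]);L["meas"][j][1]+=(b[0][1]-old[j-1])*float(k)
json.dump(L,open("log.json","w"));print(L["meas"])
w2,d0,xe,ve,res=fit(L);print("w2 %.3f d0 %.4f x %.4f v %.4f"%(w2,d0,xe,ve),"res mm",res)
t1=4.425;x1,v1=sim(L["knots"],w2,d0,t1,[t1]);x1,v1=float(x1[0]),float(v1[0]);off=H0-X0+d0
for n in(20,23): report(*plan(x1,v1,L["hc"]-off-x1,w2,n),L["hc"],off)
E
```

```text
m/px -0.0003396396396396396
[(0.951, np.float32(184.38654), 1), (0.942, np.float32(183.28265), 2)]
[(0.941, np.float32(225.90033), 1), (0.93, np.float32(225.66467), 1)]Traceback (most recent call last):
  File "<stdin>", line 7, in <module>
    for chunk in iterable:
                 ^^^^^^^^
    yield from _iterencode_dict(o, _current_indent_level)
    yield from chunks
    yield from chunks
    yield from chunks
    o = _default(o)
    raise TypeError(f'Object of type {o.__class__.__name__} '
                    f'is not JSON serializable')
TypeError: Object of type float32 is not JSON serializable
```

```bash
python3 - <<'E'
from plan import *
K=[[3.325,H0]]
for i,y in enumerate((.28,.53,.75,.96,1.15)):K.append([3.325+DT*(i+1),H0+.06*y])
h=K[-1][1];K.append([4.0,h])
for i,y in enumerate((.25,.4,.55)):K.append([4.0+DT*(i+1),h+.06*y])
h=K[-1][1];K.append([4.425,h])
k=.0003396
M=[[3.325,X0],[3.95,-.1851144+(188.738-184.387)*k],[4.375,-.1656787+(227.619-225.9)*k]]
L=dict(knots=K,meas=M,hc=h);json.dump(L,open("log.json","w"));print(M)
w2,d0,xe,ve,res=fit(L);print("w2 %.3f d0 %.4f x %.4f v %.4f"%(w2,d0,xe,ve),"res mm",res)
t1=4.425;x1,v1=sim(L["knots"],w2,d0,t1,[t1]);x1,v1=float(x1[0]),float(v1[0]);off=H0-X0+d0
for n in(20,23): report(*plan(x1,v1,L["hc"]-off-x1,w2,n),L["hc"],off)
E
sed -i 's/L\["meas"\].append(\[c,x\])/L["meas"].append([c,float(x)])/' step.py
```

```text
[[3.325, -0.19], [3.95, -0.18363680040000002], [4.375, -0.16509492760000002]]
w2 1.226 d0 -0.0000 x -0.1650 v 0.0633 res mm [ 0.   -0.32  0.12]
cost 744.69 peak d 0.093 v in zone min 0.129
x [-0.152, -0.142, -0.129, -0.115, -0.099, -0.081, -0.062, -0.042, -0.021, -0.0, 0.019, 0.036, 0.051, 0.064, 0.076, 0.085, 0.093, 0.099, 0.104, 0.107]
v [0.08, 0.093, 0.107, 0.12, 0.133, 0.146, 0.159, 0.168, 0.167, 0.158, 0.143, 0.129, 0.114, 0.099, 0.084, 0.07, 0.055, 0.04, 0.028, 0.024]
d [0.091, 0.091, 0.09, 0.09, 0.09, 0.089, 0.089, 0.037, -0.026, -0.088, -0.089, -0.091, -0.092, -0.093, -0.093, -0.093, -0.093, -0.093, -0.059, 0.0]
next rows y: [-0.44, -0.62, -0.82, -1.05, -1.31, -1.59, -1.91, -1.38]
cost 158.82 peak d 0.091 v in zone min 0.130
x [-0.153, -0.142, -0.131, -0.118, -0.105, -0.09, -0.074, -0.056, -0.038, -0.019, -0.001, 0.017, 0.035, 0.05, 0.064, 0.075, 0.085, 0.094, 0.1, 0.105, 0.108, 0.109, 0.109]
v [0.078, 0.087, 0.096, 0.105, 0.114, 0.124, 0.133, 0.142, 0.147, 0.15, 0.148, 0.142, 0.13, 0.116, 0.101, 0.087, 0.072, 0.058, 0.044, 0.03, 0.016, 0.006, 0.002]
d [0.063, 0.059, 0.061, 0.065, 0.068, 0.069, 0.064, 0.051, 0.033, 0.011, -0.018, -0.054, -0.089, -0.091, -0.091, -0.09, -0.09, -0.09, -0.09, -0.089, -0.088, -0.046, 0.0]
next rows y: [0.03, -0.09, -0.3, -0.57, -0.86, -1.12, -1.31, -1.38]
```

```bash
python3 - <<'E'
from plan import *
L=json.load(open("log.json"))
w2,d0,xe,ve,res=fit(L);t1=4.425;x1,v1=sim(L["knots"],w2,d0,t1,[t1]);x1,v1=float(x1[0]),float(v1[0]);off=H0-X0+d0
for n,vz in((28,.138),(34,.138)): report(*plan(x1,v1,L["hc"]-off-x1,w2,n,vz=vz,dmax=.093),L["hc"],off)
E
```

```text
cost 7.46 peak d 0.093 v in zone min 0.137
x [-0.153, -0.142, -0.131, -0.118, -0.105, -0.09, -0.074, -0.057, -0.039, -0.02, -0.001, 0.018, 0.036, 0.052, 0.066, 0.079, 0.089, 0.098, 0.105, 0.11, 0.113, 0.115, 0.114, 0.113, 0.111, 0.109, 0.108, 0.108]
v [0.078, 0.087, 0.096, 0.105, 0.113, 0.123, 0.132, 0.14, 0.147, 0.151, 0.152, 0.148, 0.137, 0.122, 0.107, 0.092, 0.077, 0.062, 0.048, 0.033, 0.019, 0.004, -0.008, -0.016, -0.017, -0.011, -0.004, -0.0]
d [0.064, 0.06, 0.06, 0.061, 0.063, 0.064, 0.062, 0.056, 0.044, 0.025, -0.003, -0.042, -0.093, -0.093, -0.093, -0.093, -0.093, -0.093, -0.093, -0.093, -0.093, -0.093, -0.069, -0.028, 0.015, 0.057, 0.04, 0.0]
next rows y: [0.0, -0.1, -0.28, -0.52, -0.78, -1.04, -1.27, -1.46]
cost 1.59 peak d 0.093 v in zone min 0.138
x [-0.153, -0.142, -0.131, -0.12, -0.107, -0.094, -0.079, -0.063, -0.046, -0.029, -0.01, 0.008, 0.027, 0.045, 0.061, 0.076, 0.089, 0.1, 0.109, 0.117, 0.122, 0.126, 0.128, 0.128, 0.127, 0.125, 0.121, 0.118, 0.115, 0.112, 0.11, 0.108, 0.108, 0.107]
v [0.077, 0.084, 0.091, 0.097, 0.104, 0.113, 0.121, 0.13, 0.138, 0.144, 0.148, 0.148, 0.145, 0.138, 0.125, 0.111, 0.096, 0.081, 0.066, 0.052, 0.037, 0.023, 0.009, -0.004, -0.015, -0.023, -0.027, -0.028, -0.025, -0.02, -0.014, -0.007, -0.002, -0.0]
d [0.054, 0.045, 0.044, 0.048, 0.054, 0.06, 0.063, 0.061, 0.051, 0.037, 0.021, 0.0, -0.027, -0.062, -0.09, -0.093, -0.093, -0.093, -0.093, -0.093, -0.093, -0.093, -0.089, -0.078, -0.061, -0.04, -0.017, 0.004, 0.023, 0.037, 0.044, 0.042, 0.027, 0.0]
next rows y: [0.18, 0.16, -0.0, -0.26, -0.58, -0.91, -1.21, -1.43]
```

Call:
jog_arm --moves '[{"xyz":[0,-0.02,0],"twist":[0,0,0],"grip":0.8},{"xyz":[0,-0.12,0],"twist":[0,0,0],"grip":0.8},{"xyz":[0,-0.3,0],"twist":[0,0,0],"grip":0.8},{"xyz":[0,-0.52,0],"twist":[0,0,0],"grip":0.8}]'

```text
clock: 4.92
position: [0.4401, -0.0044, 0.1172]
ee_rot: [-3.134, 0.224, -0.001]
force: [6.2, -1.7, -4.8]
width: 0.329
```

```bash
sed -i 's/for n in (N-2,N,N+3)/for n in (N,N+3)/; s/w2,n,vz=/w2,n,dmax=.093,vz=/' step.py; VZ=.14 python3 step.py l3 24 -.02 -.12 -.3 -.52
```

```text
clock 4.925 expected 4.925 h meas-cmd mm 0.5 x -0.11712020843830775 match (0.96, np.float32(176.84909), 1) [(0.96, 176.8, 1), (0.954, 176.5, 1)]
w2 1.252 d0 0.0003 x -0.1172 v 0.1062 res mm [ 0.   -0.28  0.39 -0.11]
N 24
cost 16.55 peak d 0.094 v in zone min 0.136
x [-0.098, -0.083, -0.067, -0.051, -0.033, -0.015, 0.003, 0.022, 0.04, 0.056, 0.07, 0.082, 0.093, 0.101, 0.108, 0.112, 0.115, 0.116, 0.115, 0.113, 0.111, 0.109, 0.108, 0.108]
v [0.115, 0.12, 0.129, 0.138, 0.142, 0.145, 0.148, 0.147, 0.136, 0.121, 0.105, 0.09, 0.075, 0.06, 0.045, 0.03, 0.015, 0.001, -0.012, -0.019, -0.019, -0.012, -0.004, -0.001]
d [0.024, 0.049, 0.074, 0.053, 0.01, 0.031, 0.024, -0.035, -0.093, -0.094, -0.094, -0.093, -0.093, -0.093, -0.093, -0.093, -0.093, -0.093, -0.065, -0.023, 0.02, 0.062, 0.04, 0.0]
next rows y: [0.28, -0.39, -1.06, -0.99, -0.57, -1.23, -1.41, -0.74]
N 27
cost 2.14 peak d 0.093 v in zone min 0.140
x [-0.098, -0.082, -0.066, -0.049, -0.031, -0.013, 0.006, 0.025, 0.043, 0.06, 0.074, 0.087, 0.098, 0.108, 0.115, 0.12, 0.124, 0.125, 0.125, 0.124, 0.121, 0.117, 0.113, 0.11, 0.108, 0.108, 0.107]
v [0.117, 0.125, 0.133, 0.14, 0.146, 0.149, 0.151, 0.148, 0.14, 0.126, 0.111, 0.095, 0.08, 0.065, 0.05, 0.036, 0.021, 0.006, -0.008, -0.02, -0.027, -0.03, -0.027, -0.02, -0.011, -0.003, -0.0]
d [0.053, 0.054, 0.054, 0.046, 0.035, 0.023, 0.005, -0.025, -0.073, -0.093, -0.093, -0.093, -0.093, -0.093, -0.093, -0.093, -0.093, -0.093, -0.087, -0.065, -0.033, 0.001, 0.033, 0.054, 0.058, 0.04, 0.0]
next rows y: [-0.2, -0.48, -0.75, -0.91, -1.01, -1.12, -1.13, -0.95]
```

Call:
jog_arm --moves '[{"xyz":[0,-0.22,0],"twist":[0,0,0],"grip":0.8},{"xyz":[0,-0.5,0],"twist":[0,0,0],"grip":0.8},{"xyz":[0,-0.77,0],"twist":[0,0,0],"grip":0.8},{"xyz":[0,-0.93,0],"twist":[0,0,0],"grip":0.8}]'

```text
clock: 5.48
position: [0.4483, 0.0514, 0.1172]
ee_rot: [-3.133, 0.222, -0.002]
force: [7.1, -0.5, -5.0]
width: 0.328
```

```bash
VZ=.14 python3 step.py l4 22 -.22 -.5 -.77 -.93
```

```text
clock 5.475 expected 5.475 h meas-cmd mm 1.2 x -0.04952383563416157 match (0.961, np.float32(144.35352), 1) [(0.961, 144.4, 1), (0.964, 143.5, 2)]
w2 1.242 d0 0.0001 x -0.0494 v 0.1405 res mm [ 0.   -0.27  0.35 -0.29  0.12]
N 22
cost 3.73 peak d 0.093 v in zone min 0.146
x [-0.024, -0.005, 0.014, 0.033, 0.051, 0.066, 0.08, 0.092, 0.102, 0.111, 0.117, 0.121, 0.124, 0.125, 0.124, 0.121, 0.118, 0.114, 0.111, 0.109, 0.108, 0.108]
v [0.149, 0.154, 0.153, 0.146, 0.133, 0.118, 0.103, 0.088, 0.073, 0.058, 0.043, 0.029, 0.014, -0.001, -0.014, -0.026, -0.031, -0.029, -0.022, -0.012, -0.003, -0.0]
d [0.048, 0.023, -0.019, -0.062, -0.093, -0.093, -0.093, -0.093, -0.093, -0.093, -0.093, -0.093, -0.093, -0.093, -0.087, -0.057, -0.013, 0.03, 0.062, 0.069, 0.04, 0.0]
next rows y: [-0.42, -0.32, 0.05, 0.47, 0.69, 0.43, 0.19, -0.0]
N 25
cost 1.60 peak d 0.093 v in zone min 0.147
x [-0.024, -0.005, 0.014, 0.032, 0.05, 0.067, 0.081, 0.094, 0.105, 0.114, 0.121, 0.127, 0.13, 0.132, 0.132, 0.13, 0.127, 0.124, 0.12, 0.116, 0.112, 0.11, 0.108, 0.108, 0.107]
v [0.148, 0.151, 0.151, 0.147, 0.138, 0.125, 0.11, 0.095, 0.08, 0.065, 0.05, 0.035, 0.021, 0.006, -0.007, -0.019, -0.027, -0.031, -0.032, -0.029, -0.024, -0.016, -0.009, -0.002, -0.0]
d [0.032, 0.017, -0.005, -0.034, -0.069, -0.093, -0.093, -0.093, -0.093, -0.093, -0.093, -0.093, -0.093, -0.092, -0.082, -0.064, -0.042, -0.018, 0.006, 0.027, 0.043, 0.051, 0.048, 0.031, 0.0]
next rows y: [-0.15, -0.21, -0.16, 0.0, 0.3, 0.42, 0.17, -0.04]
```

Call:
jog_arm --moves '[{"xyz":[0,-0.2,0],"twist":[0,0,0],"grip":0.8},{"xyz":[0,-0.22,0],"twist":[0,0,0],"grip":0.8},{"xyz":[0,-0.1,0],"twist":[0,0,0],"grip":0.8},{"xyz":[0,0.15,0],"twist":[0,0,0],"grip":0.8},{"xyz":[0,0.6,0],"twist":[0,0,0],"grip":0.8}]'

```text
clock: 6.15
position: [0.443, 0.0155, 0.1172]
ee_rot: [-3.133, 0.22, -0.002]
force: [6.6, -0.7, -5.1]
width: 0.327
```

```bash
VZ=.13 python3 step.py l5 19 -.2 -.22 -.1 .15 .6; python3 -c "
from plan import *
L=json.load(open('log.json'));w2,d0,*_=fit(L)
t=np.arange(5.3,6.11,.05);x,v=sim(L['knots'],w2,d0,6.2,t);print(np.c_[x,v].round(3).tolist())"
```

```text
clock 6.15 expected 6.1499999999999995 h meas-cmd mm 0.9 x -0.0954490175059097 match (0.687, np.float32(172.33624), 4) [(0.687, 172.3, 4), (0.832, 112.4, 4)]
w2 0.322 d0 -0.0499 x -0.0469 v 0.1071 res mm [  0.    -1.65  -9.48 -32.63 -62.36  48.55]
N 19
cost 8151.30 peak d 0.103 v in zone min 0.083
x [-0.028, -0.015, -0.002, 0.011, 0.023, 0.034, 0.045, 0.055, 0.064, 0.073, 0.082, 0.089, 0.097, 0.104, 0.11, 0.115, 0.121, 0.125, 0.13]
v [0.108, 0.105, 0.101, 0.097, 0.092, 0.088, 0.083, 0.078, 0.074, 0.069, 0.065, 0.06, 0.056, 0.052, 0.047, 0.043, 0.039, 0.036, 0.035]
d [-0.022, -0.078, -0.095, -0.097, -0.099, -0.102, -0.103, -0.103, -0.103, -0.102, -0.101, -0.1, -0.1, -0.099, -0.098, -0.097, -0.095, -0.053, 0.0]
next rows y: [1.04, 1.76, 1.83, 1.66, 1.5, 1.35, 1.2, 1.03]
N 22
cost 9118.24 peak d 0.106 v in zone min 0.080
x [-0.028, -0.015, -0.002, 0.01, 0.021, 0.032, 0.043, 0.053, 0.062, 0.07, 0.078, 0.086, 0.093, 0.099, 0.105, 0.11, 0.115, 0.119, 0.123, 0.126, 0.129, 0.131]
v [0.107, 0.103, 0.099, 0.094, 0.09, 0.085, 0.08, 0.076, 0.071, 0.066, 0.062, 0.057, 0.053, 0.049, 0.044, 0.04, 0.036, 0.032, 0.028, 0.024, 0.021, 0.019]
d [-0.067, -0.095, -0.096, -0.098, -0.101, -0.103, -0.105, -0.106, -0.105, -0.104, -0.103, -0.102, -0.102, -0.101, -0.1, -0.099, -0.098, -0.098, -0.097, -0.094, -0.051, 0.0]
next rows y: [1.8, 2.04, 1.86, 1.69, 1.54, 1.4, 1.26, 1.1]
[[-0.125, 0.073], [-0.122, 0.076], [-0.118, 0.078], [-0.114, 0.08], [-0.11, 0.083], [-0.106, 0.085], [-0.101, 0.088], [-0.097, 0.09], [-0.092, 0.092], [-0.088, 0.094], [-0.083, 0.097], [-0.078, 0.099], [-0.073, 0.1], [-0.068, 0.102], [-0.063, 0.104], [-0.058, 0.105], [-0.052, 0.106]]
```

The cusp has left the view, so that match is false. I'll look at the picture for another feature.

View pics/l5.png

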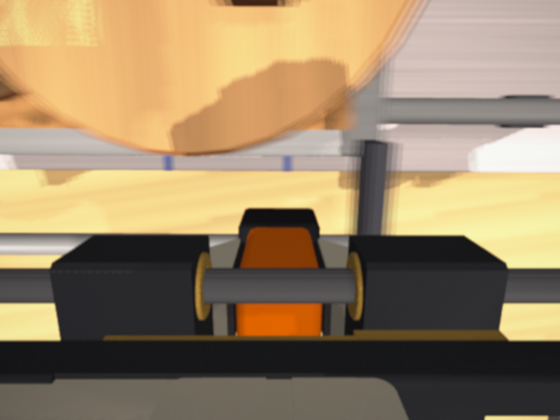

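The bout's slot shows at (232–285, 0–4), against a left edge at about 475 in the reference. That is roughly −243 px. I'll measure its edge and compare it with the model.

```bash
python3 - <<'E'
from plan import *
for n in("ref","r1","l5"):
    im=cv2.imread(f"pics/{n}.png").astype(int);g=im.sum(2)
    for r in(0,1,2,3):
        q=np.where(g[r,100:]<200)[0]+100;print(n,r,q.min() if len(q) else None,q.max() if len(q) else None,len(q))
L=json.load(open("log.json"));bad=L["meas"].pop();json.dump(L,open("log.json","w"))
w2,d0,*_=fit(L);x,v=sim(L["knots"],w2,d0,6.2,[6.15,6.2]);print(w2,d0,x,v)
s=arm.observe();h=(s["position"]-O)@F;print("pred shift px",(x[0]-X0-(h-json.load(open("ref.json"))))/-.00034)
t=np.arange(5.45,6.21,.05);x,v=sim(L['knots'],w2,d0,6.2,t);print(np.c_[x,v].round(3).tolist())
E
```

```text
ref 0 476 555 80
ref 1 476 553 78
ref 2 476 551 76
ref 3 476 549 74
r1 0 476 555 80
r1 1 476 553 78
r1 2 476 550 75
r1 3 476 548 73
l5 0 232 276 45
l5 1 232 276 45
l5 2 232 276 45
l5 3 233 276 44
1.24189301335396 9.807902316674964e-05 [0.04996457 0.05659024] [0.13572123 0.12982897]
pred shift px -266.03398097924526
[[-0.053, 0.139], [-0.046, 0.142], [-0.039, 0.144], [-0.031, 0.146], [-0.024, 0.148], [-0.017, 0.15], [-0.009, 0.151], [-0.002, 0.152], [0.006, 0.152], [0.014, 0.151], [0.021, 0.15], [0.029, 0.148], [0.036, 0.145], [0.043, 0.141], [0.05, 0.136], [0.057, 0.13]]
```

```bash
cat > step2.py <<'E'
import sys
from plan import *
# like step.py, but without picture first: plan from model state
L=json.load(open("log.json"));w2,d0,*_=fit(L);t1=L["knots"][-1][0]
x,v=[float(q[0]) for q in sim(L["knots"],w2,d0,t1,[t1])];off=H0-X0+d0;print(t1,x,v,w2)
for n in map(int,sys.argv[1:]): print("N",n);report(*plan(x,v,L["hc"]-off-x,w2,n,vz=0,dmax=.093),L["hc"],off)
E
python3 step2.py 15 18 21
```

```text
6.2 0.0565902399305187 0.12982896995774276 1.24189301335396
N 15
cost 126.24 peak d 0.098 v in zone min 9.000
x [0.072, 0.085, 0.097, 0.106, 0.113, 0.119, 0.123, 0.125, 0.125, 0.123, 0.12, 0.116, 0.113, 0.112, 0.111]
v [0.114, 0.098, 0.083, 0.067, 0.052, 0.037, 0.022, 0.007, -0.008, -0.02, -0.027, -0.027, -0.019, -0.01, -0.006]
d [-0.098, -0.097, -0.097, -0.096, -0.096, -0.096, -0.095, -0.095, -0.094, -0.068, -0.022, 0.025, 0.071, 0.044, 0.0]
next rows y: [-0.19, -0.42, -0.61, -0.78, -0.91, -1.01, -1.08, -1.12]
N 18
cost 1.25 peak d 0.093 v in zone min 9.000
x [0.072, 0.085, 0.097, 0.107, 0.114, 0.12, 0.124, 0.127, 0.127, 0.126, 0.123, 0.12, 0.116, 0.113, 0.11, 0.108, 0.108, 0.107]
v [0.115, 0.1, 0.085, 0.07, 0.055, 0.04, 0.025, 0.011, -0.003, -0.016, -0.024, -0.029, -0.029, -0.025, -0.018, -0.01, -0.003, -0.0]
d [-0.093, -0.093, -0.093, -0.093, -0.093, -0.093, -0.093, -0.093, -0.088, -0.07, -0.045, -0.016, 0.013, 0.036, 0.051, 0.053, 0.037, 0.0]
next rows y: [-0.27, -0.49, -0.68, -0.84, -0.97, -1.07, -1.14, -1.18]
N 21
cost 0.62 peak d 0.093 v in zone min 9.000
x [0.072, 0.085, 0.097, 0.107, 0.114, 0.12, 0.124, 0.127, 0.128, 0.127, 0.126, 0.123, 0.121, 0.118, 0.115, 0.112, 0.11, 0.109, 0.108, 0.108, 0.107]
v [0.115, 0.1, 0.085, 0.07, 0.055, 0.04, 0.026, 0.013, 0.001, -0.008, -0.016, -0.021, -0.023, -0.023, -0.022, -0.019, -0.014, -0.009, -0.005, -0.001, -0.0]
d [-0.093, -0.093, -0.093, -0.093, -0.093, -0.093, -0.088, -0.079, -0.068, -0.055, -0.04, -0.025, -0.01, 0.004, 0.016, 0.025, 0.03, 0.031, 0.027, 0.017, 0.0]
next rows y: [-0.27, -0.49, -0.68, -0.84, -0.97, -1.08, -1.23, -1.41]
```

Call:
jog_arm --moves '[{"xyz":[0,-0.26,0],"twist":[0,0,0],"grip":0.8},{"xyz":[0,-0.48,0],"twist":[0,0,0],"grip":0.8},{"xyz":[0,-0.67,0],"twist":[0,0,0],"grip":0.8},{"xyz":[0,-0.83,0],"twist":[0,0,0],"grip":0.8}]'

```text
clock: 6.7
position: [0.4503, 0.0654, 0.1172]
ee_rot: [-3.133, 0.223, -0.002]
force: [6.1, 0.2, -4.4]
width: 0.324
```

```bash
cat > slot.py <<'E'
import sys
from plan import *
# log rows, take picture, read slot left edge on row 2
name=sys.argv[1];rows=[float(a) for a in sys.argv[2:]]
L=json.load(open("log.json"));t=L["knots"][-1][0]
for i,y in enumerate(rows): L["knots"].append([t+DT*(i+1),L["hc"]-.06*y])
L["hc"]-=.06*rows[-1];s=arm.observe();im=arm.get_image("wrist");cv2.imwrite(f"pics/{name}.png",im)
L["knots"].append([s["clock"]+.05,L["hc"]]);json.dump(L,open("log.json","w"))
q=np.where(im[2,100:].astype(int).sum(1)<200)[0]+100;h=(s["position"]-O)@F
px=lambda u:trk(wplane(s,(u,2),.127))[1]
x=X0+px(float(q.min()))-px(476.)+h-json.load(open("ref.json"))
w2,d0,*_=fit(L);a,b=sim(L["knots"],w2,d0,s["clock"],[s["clock"]])
print(s["clock"],"slot",q.min(),q.max(),len(q),"x slot %.4f model x %.4f v %.4f"%(x,a[0],b[0]),"cusp",shift(im)[1],"h-hc",h-L["hc"])
E
python3 slot.py l6 -.26 -.48 -.67 -.83; python3 step2.py 14 17
```

```text
6.7 slot 192 257 66 x slot 0.1081 model x 0.1062 v 0.0696 cusp [(0.633, np.float32(84.40332), 4), (0.737, np.float32(85.78552), 4)] h-hc 0.0014876325758932003
6.75 0.10955574616254535 0.06353157660491437 1.24189301335396
N 14
cost 8.23 peak d 0.093 v in zone min 9.000
x [0.117, 0.122, 0.125, 0.127, 0.126, 0.125, 0.122, 0.119, 0.115, 0.112, 0.11, 0.108, 0.108, 0.107]
v [0.048, 0.034, 0.019, 0.005, -0.008, -0.018, -0.025, -0.027, -0.026, -0.022, -0.016, -0.008, -0.002, -0.0]
d [-0.093, -0.093, -0.093, -0.089, -0.076, -0.055, -0.031, -0.006, 0.017, 0.036, 0.046, 0.045, 0.031, 0.0]
next rows y: [-0.18, -0.27, -0.32, -0.41, -0.63, -0.94, -1.3, -1.67]
N 17
cost 7.77 peak d 0.093 v in zone min 9.000
x [0.117, 0.122, 0.125, 0.127, 0.127, 0.127, 0.125, 0.123, 0.12, 0.117, 0.114, 0.112, 0.11, 0.109, 0.108, 0.108, 0.107]
v [0.048, 0.034, 0.021, 0.008, -0.002, -0.01, -0.017, -0.021, -0.022, -0.022, -0.02, -0.017, -0.013, -0.008, -0.004, -0.001, -0.0]
d [-0.093, -0.089, -0.082, -0.072, -0.061, -0.047, -0.033, -0.019, -0.006, 0.006, 0.016, 0.024, 0.028, 0.029, 0.025, 0.015, 0.0]
next rows y: [-0.18, -0.33, -0.51, -0.7, -0.9, -1.11, -1.31, -1.51]
```

Call:
jog_arm --moves '[{"xyz":[0,-0.18,0],"twist":[0,0,0],"grip":0.8},{"xyz":[0,-0.28,0],"twist":[0,0,0],"grip":0.8},{"xyz":[0,-0.36,0],"twist":[0,0,0],"grip":0.8},{"xyz":[0,-0.48,0],"twist":[0,0,0],"grip":0.8},{"xyz":[0,-0.7,0],"twist":[0,0,0],"grip":0.8}]'

```text
clock: 7.38
position: [0.4562, 0.1062, 0.1172]
ee_rot: [-3.133, 0.224, -0.002]
force: [7.2, -0.7, -5.6]
width: 0.329
```

```bash
python3 slot.py l7 -.18 -.28 -.36 -.48 -.7; python3 step2.py 10 13 16
```

```text
7.375 slot 257 316 60 x slot 0.1279 model x 0.1264 v -0.0064 cusp [(0.69, np.float32(90.27457), 4), (0.786, np.float32(107.21222), 4)] h-hc 0.0007801740625033304
7.425 0.12592585357323452 -0.010794187628750892 1.24189301335396
N 10
cost 0.53 peak d 0.042 v in zone min 9.000
x [0.124, 0.121, 0.118, 0.115, 0.112, 0.11, 0.109, 0.108, 0.108, 0.107]
v [-0.02, -0.024, -0.025, -0.023, -0.019, -0.015, -0.009, -0.005, -0.001, -0.0]
d [-0.042, -0.017, 0.003, 0.018, 0.028, 0.033, 0.033, 0.027, 0.016, 0.0]
next rows y: [-0.46, -0.83, -1.11, -1.31, -1.43, -1.48, -1.45, -1.34]
N 13
cost 0.48 peak d 0.038 v in zone min 9.000
x [0.124, 0.121, 0.118, 0.116, 0.113, 0.111, 0.11, 0.109, 0.108, 0.108, 0.108, 0.107, 0.107]
v [-0.019, -0.023, -0.023, -0.021, -0.018, -0.014, -0.01, -0.006, -0.004, -0.002, -0.0, -0.0, 0.0]
d [-0.038, -0.012, 0.006, 0.018, 0.024, 0.026, 0.025, 0.021, 0.015, 0.01, 0.005, 0.001, 0.0]
next rows y: [-0.53, -0.91, -1.16, -1.31, -1.37, -1.37, -1.32, -1.24]
N 16
cost 0.47 peak d 0.039 v in zone min 9.000
x [0.124, 0.121, 0.118, 0.115, 0.113, 0.111, 0.109, 0.108, 0.107, 0.107, 0.107, 0.107, 0.107, 0.107, 0.107, 0.107]
v [-0.019, -0.023, -0.024, -0.022, -0.019, -0.015, -0.011, -0.007, -0.003, -0.001, 0.001, 0.002, 0.002, 0.001, 0.0, 0.0]
d [-0.039, -0.015, 0.004, 0.016, 0.024, 0.027, 0.027, 0.024, 0.02, 0.014, 0.008, 0.002, -0.002, -0.005, -0.004, 0.0]
next rows y: [-0.5, -0.87, -1.12, -1.28, -1.36, -1.38, -1.35, -1.29]
```

Model and slot agree to 1.5 mm. Now the N=13 rows.

Call:
jog_arm --moves '[{"xyz":[0,-0.5,0],"twist":[0,0,0],"grip":0.8},{"xyz":[0,-0.88,0],"twist":[0,0,0],"grip":0.8},{"xyz":[0,-1.14,0],"twist":[0,0,0],"grip":0.8},{"xyz":[0,-1.3,0],"twist":[0,0,0],"grip":0.8},{"xyz":[0,-1.37,0],"twist":[0,0,0],"grip":0.8}]'

```text
clock: 8.05
position: [0.4681, 0.188, 0.1172]
ee_rot: [-3.133, 0.223, -0.003]
force: [8.2, -1.8, -2.8]
width: 0.326
```

Call:
jog_arm --moves '[{"xyz":[0,0.07,0],"twist":[0,0,0],"grip":0.8},{"xyz":[0,0.13,0],"twist":[0,0,0],"grip":0.8},{"xyz":[0,0.19,0],"twist":[0,0,0],"grip":0.8},{"xyz":[0,0.25,0],"twist":[0,0,0],"grip":0.8},{"xyz":[0,0.31,0],"twist":[0,0,0],"grip":0.8}]'

```text
clock: 8.72
position: [0.4653, 0.1688, 0.1173]
ee_rot: [-3.133, 0.224, -0.002]
force: [7.4, -0.8, -3.3]
width: 0.326
```

```bash
python3 step.py l9 7 .07 .13 .19 .25 .31
```

```text
clock 8.725 expected 8.725000000000001 h meas-cmd mm 0.4 x 0.10874358725406202 match (0.981, np.float32(29.004929), -1) [(0.981, 29.0, -1), (0.982, 28.7, -1)]
w2 1.231 d0 -0.0003 x 0.1083 v -0.0031 res mm [ 0.   -0.23  0.4  -0.32 -0.    0.42 -0.47]
N 7
cost 0.01 peak d 0.004 v in zone min 9.000
x [0.108, 0.108, 0.108, 0.108, 0.108, 0.108, 0.108]
v [-0.001, -0.001, -0.001, -0.001, -0.0, -0.0, -0.0]
d [0.004, 0.001, 0.0, 0.001, 0.002, 0.002, 0.0]
next rows y: [0.11, 0.16, 0.18, 0.17, 0.16, 0.16, 0.19]
N 10
cost 0.01 peak d 0.006 v in zone min 9.000
x [0.108, 0.108, 0.108, 0.108, 0.108, 0.108, 0.108, 0.108, 0.108, 0.108]
v [-0.001, -0.001, -0.0, -0.0, -0.0, -0.0, -0.0, -0.0, -0.0, -0.0]
d [0.006, 0.002, 0.0, -0.0, -0.0, 0.0, 0.001, 0.001, 0.001, 0.0]
next rows y: [0.09, 0.14, 0.18, 0.19, 0.19, 0.18, 0.17, 0.17]
```

Call:
jog_arm --moves '[{"xyz":[0,0.08,0],"twist":[0,0,0],"grip":0.8},{"xyz":[0,0.14,0],"twist":[0,0,0],"grip":0.8},{"xyz":[0,0.17,0],"twist":[0,0,0],"grip":0.8},{"xyz":[0,0.17,0],"twist":[0,0,0],"grip":0.8},{"xyz":[0,0.17,0],"twist":[0,0,0],"grip":0.8}]'

```text
clock: 9.4
position: [0.4639, 0.1588, 0.1173]
ee_rot: [-3.133, 0.224, -0.002]
force: [7.9, -0.8, -4.2]
width: 0.327
```

```bash
python3 step.py l10 7 .08 .14 .17 .17 .17; python3 - <<'E'
from h import *
t=arm.get_image("top");s=arm.get_image("scene");cv2.imwrite("pics/topE.png",t);cv2.imwrite("pics/sceneE.png",s)
a=cv2.resize(t[140:190,215:295],None,fx=8,fy=8,interpolation=cv2.INTER_CUBIC)
b=cv2.resize(s[240:310,200:300],None,fx=8,fy=8,interpolation=cv2.INTER_CUBIC)[:,:640]
cv2.imwrite("pics/E.png",cv2.resize(np.vstack([a,b]),None,fx=.62,fy=.62,interpolation=cv2.INTER_AREA))
for n,im in(("top",t),("scene",s)):
    for c,lo,hi in(("red",(0,150,70),(9,255,255)),("yel",(20,110,80),(36,255,255))):
        print(n,c,blobs(im,lo,hi,(215,135,300,310)))
E
```

```text
clock 9.4 expected 9.4 h meas-cmd mm 0.5 x 0.10979117297107113 match (0.975, np.float32(-3.2301636), 0) [(0.975, -3.2, 0), (0.984, -3.1, 0)]
w2 1.229 d0 -0.0004 x 0.1080 v -0.0004 res mm [ 0.   -0.21  0.42 -0.3  -0.    0.89 -0.04 -1.83]
N 7
cost 0.00 peak d 0.002 v in zone min 9.000
x [0.108, 0.108, 0.108, 0.108, 0.108, 0.108, 0.108]
v [-0.0, -0.001, -0.001, -0.001, -0.001, -0.0, -0.0]
d [-0.002, -0.002, -0.0, 0.001, 0.002, 0.002, 0.0]
next rows y: [0.04, 0.04, 0.02, -0.0, -0.02, -0.02, 0.02]
N 10
cost 0.00 peak d 0.001 v in zone min 9.000
x [0.108, 0.108, 0.108, 0.108, 0.108, 0.108, 0.108, 0.108, 0.108, 0.108]
v [-0.0, -0.0, -0.0, -0.001, -0.001, -0.0, -0.0, -0.0, -0.0, -0.0]
d [-0.0, -0.001, -0.001, -0.0, 0.0, 0.001, 0.001, 0.001, 0.001, 0.0]
next rows y: [0.02, 0.02, 0.02, 0.02, 0.01, 0.01, 0.0, 0.0]
top red [([248, 152, 2, 3, 5], [248.4, 153.2])]
top yel [([247, 135, 27, 10, 160], [261.2, 139.0]), ([284, 135, 16, 6, 41], [290.0, 136.8]), ([283, 141, 17, 14, 119], [292.4, 149.1]), ([262, 147, 8, 5, 30], [264.9, 148.5]), ([244, 148, 3, 7, 12], [244.8, 151.3]), ([266, 152, 5, 3, 9],
[... 437 characters left out ...]
111], [263.9, 240.0]), ([285, 236, 15, 3, 28], [291.9, 236.7]), ([215, 243, 4, 3, 8], [216.2, 244.0]), ([215, 249, 7, 3, 18], [217.6, 249.9]), ([262, 250, 38, 11, 234], [283.9, 255.1]), ([215, 261, 13, 3, 34], [220.9, 262.1]), ([273, 261, 27, 4, 64], [285.7, 262.6]), ([215, 266, 20, 23, 182], [222.0, 275.5]), ([274, 269, 26, 9, 101], [288.8, 273.5]), ([215, 291, 2, 2, 4], [215.5, 291.5]), ([279, 292, 21, 4, 50], [288.8, 293.5]), ([215, 296, 34, 14, 221], [231.8, 303.0]), ([220, 297, 3, 1, 3], [221.0, 297.0]), ([284, 297, 16, 4, 37], [291.7, 298.2])]
scene red [([246, 276, 6, 15, 63], [249.0, 282.7])]
scene yel [([292, 262, 2, 3, 4], [292.8, 262.8]), ([255, 266, 12, 17, 137], [260.5, 274.3])]
```

View pics/E.png

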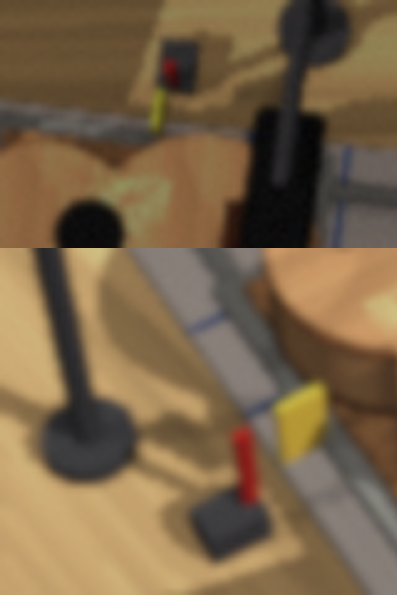

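The picture shows the yellow fin beside the red mark. In the top view the fin is at about (246.6,162) and the mark at (249,154). In the scene view they are at (260.5,274) and (249,283).

```bash
python3 - <<'E'
from t import *
for n,a,b in(("fin",(246.5,162),(260.5,274.3)),("mark",(249,154),(249.,282.7))):
    p,e=tri("top",a,"scene",b);print(n,trk(p),e)
for u in(246,247): print("fin top",u,[trk(plane("top",(u,162),z)).tolist() for z in(.06,.08,.1)])
for u in(248.4,249.5): print("mark top",u,[trk(plane("top",(u,154),z)).tolist() for z in(.06,.075,.09)])
print("fin scene",[trk(plane("scene",(260.5,274.3),z)).tolist() for z in(.06,.07,.08,.09)])
print("mark scene",[trk(plane("scene",(249,282.7),z)).tolist() for z in(.05,.062,.07)])
print(look("l11"))
E
```

```text
fin [0.1073 0.1104 0.0791] 0.0008393556385768509
mark [0.1433 0.1063 0.0606] 0.0023680435016536325
fin top 246 [[0.1098, 0.1144, 0.06], [0.1066, 0.1125, 0.08], [0.1033, 0.1105, 0.1]]
fin top 247 [[0.1103, 0.1106, 0.06], [0.107, 0.1087, 0.08], [0.1038, 0.1068, 0.1]]
mark top 248.4 [[0.1421, 0.1092, 0.06], [0.1394, 0.1078, 0.075], [0.1367, 0.1064, 0.09]]
mark top 249.5 [[0.1426, 0.105, 0.06], [0.1399, 0.1036, 0.075], [0.1372, 0.1022, 0.09]]
fin scene [[0.1014, 0.0969, 0.06], [0.1047, 0.1039, 0.07], [0.108, 0.1109, 0.08], [0.1112, 0.1178, 0.09]]
mark scene [[0.1413, 0.0983, 0.05], [0.1446, 0.1065, 0.062], [0.1469, 0.1121, 0.07]]
(9.55, 0.11094303991861802, np.float64(0.10960826699596626), (0.982, np.float32(-2.625885), -1), [(0.982, np.float32(-2.625885), -1), (0.988, np.float32(-2.7034607), -1)])
```

```bash
python3 - <<'E'
from t import *
def cen(im,box,w):
    x0,y0,x1,y1=box;c=im[y0:y1,x0:x1].astype(float);W=np.clip(w(c),0,None);W[W<.35*W.max()]=0
    yy,xx=np.mgrid[y0:y1,x0:x1];return (W*xx).sum()/W.sum(),(W*yy).sum()/W.sum(),W.max()
red=lambda c:c[...,2]-2.2*np.maximum(c[...,0],c[...,1])+10
yel=lambda c:np.minimum(c[...,1],c[...,2]*.9)-2.5*c[...,0]
for n in("top0","topE"):
    im=cv2.imread(f"pics/{n}.png");a=cen(im,(245,149,254,158),red);print(n,"mark",a,trk(plane("top",a,.075)))
    b=cen(im,(243,158,251,167) if n=="topE" else (321,166,329,175),yel);print("fin",b,trk(plane("top",b,.085)))
for n in("scene0","sceneE"):
    im=cv2.imread(f"pics/{n}.png");b=cen(im,(244,272,254,294),red);print(n,b,trk(plane("scene",b,.0625)))
p,e=tri("top",a[:2],"scene",b[:2]);print(trk(p),e)
print(look("l12"))
E
```

```text
top0 mark (np.float64(248.9456593770709), np.float64(153.87276341948308), np.float64(57.8)) [0.1401 0.1058 0.075 ]
fin (np.float64(324.0), np.float64(172.1086956521739), np.float64(8.5)) [ 0.1042 -0.1886  0.085 ]
topE mark (np.float64(248.92551724137928), np.float64(153.65724137931034), np.float64(60.8)) [0.1409 0.106  0.075 ]
fin (np.float64(246.6636029411765), np.float64(161.50459558823528), np.float64(17.5)) [0.108  0.1097 0.085 ]
scene0 (np.float64(249.1795194508009), np.float64(283.24885583524025), np.float64(74.19999999999999)) [0.1453 0.1089 0.0625]
sceneE (np.float64(249.140620782726), np.float64(283.0471434997751), np.float64(82.39999999999999)) [0.145  0.1082 0.0625]
[0.144  0.1071 0.0604] 0.0010370502583409698
(9.6, 0.1109466247450499, np.float64(0.10981185182239814), (0.966, np.float32(-3.3057098), 0), [(0.966, np.float32(-3.3057098), 0), (0.98, np.float32(-3.2069397), 0)])
```

Call:
jog_arm --moves '[{"xyz":[0,0.01,0],"twist":[0,0,0],"grip":0.8},{"xyz":[0,0.01,0],"twist":[0,0,0],"grip":0.8},{"xyz":[0,0.01,0],"twist":[0,0,0],"grip":0.8},{"xyz":[0,0.01,0],"twist":[0,0,0],"grip":0.8},{"xyz":[0,0.01,0],"twist":[0,0,0],"grip":0.8}]'

```text
clock: 10.28
position: [0.4638, 0.1583, 0.1172]
ee_rot: [-3.133, 0.224, -0.002]
force: [6.8, -0.8, -4.8]
width: 0.326
```

Call:
jog_arm --moves '[{"xyz":[0,0,0],"twist":[0,0,0],"grip":0.8},{"xyz":[0,0,0],"twist":[0,0,0],"grip":0.8},{"xyz":[0,0,0],"twist":[0,0,0],"grip":0.8},{"xyz":[0,0,0],"twist":[0,0,0],"grip":0.8},{"xyz":[0,0,0],"twist":[0,0,0],"grip":0.8}]'

```text
clock: 10.9
position: [0.4638, 0.1583, 0.1173]
ee_rot: [-3.133, 0.224, -0.002]
force: [8.3, -1.2, -4.9]
width: 0.329
```

```bash
python3 -c "
from t import *
print(look('m1')[:4])"
```

```text
(10.9, 0.11037819317423801, np.float64(0.10974342025158623), (0.974, np.float32(-4.53804), -1))
```

Call:
jog_arm --moves '[{"xyz":[0,0,0],"twist":[0,0,0],"grip":0.8},{"xyz":[0,0,0],"twist":[0,0,0],"grip":0.8},{"xyz":[0,0,0],"twist":[0,0,0],"grip":0.8},{"xyz":[0,0,0],"twist":[0,0,0],"grip":0.8},{"xyz":[0,0,0],"twist":[0,0,0],"grip":0.8}]'

```text
clock: 11.58
position: [0.4638, 0.1583, 0.1173]
ee_rot: [-3.133, 0.223, -0.002]
force: [7.9, -0.2, -3.9]
width: 0.328
```

```bash
python3 -c "
from t import *
print(look('m2')[:4])"
```

```text
(11.575, 0.11036677063284349, np.float64(0.10993199771019171), (0.947, np.float32(-5.1030426), 0))
```

The trolley is stuck by dry friction about 3 mm past the mark. I'll nudge it back 3 mm.

Call:
jog_arm --moves '[{"xyz":[0,0.04,0],"twist":[0,0,0],"grip":0.8},{"xyz":[0,0.04,0],"twist":[0,0,0],"grip":0.8},{"xyz":[0,0.04,0],"twist":[0,0,0],"grip":0.8},{"xyz":[0,0.04,0],"twist":[0,0,0],"grip":0.8},{"xyz":[0,0.04,0],"twist":[0,0,0],"grip":0.8}]'

```text
clock: 12.25
position: [0.4635, 0.1559, 0.1173]
ee_rot: [-3.133, 0.224, -0.002]
force: [7.4, -0.2, -3.3]
width: 0.328
```

Call:
jog_arm --moves '[{"xyz":[0,0,0],"twist":[0,0,0],"grip":0.8},{"xyz":[0,0,0],"twist":[0,0,0],"grip":0.8},{"xyz":[0,0,0],"twist":[0,0,0],"grip":0.8},{"xyz":[0,0,0],"twist":[0,0,0],"grip":0.8},{"xyz":[0,0,0],"twist":[0,0,0],"grip":0.8}]'

```text
clock: 12.88
position: [0.4634, 0.1559, 0.1173]
ee_rot: [-3.133, 0.224, -0.002]
force: [7.6, -1.0, -4.1]
width: 0.332
```

```bash
python3 -c "
from t import *
print(look('m3')[:4])"
```

```text
(12.875, 0.10795596131545386, np.float64(0.1079211883928021), (0.977, np.float32(-6.226486), -1))
```

Call:
jog_arm --moves '[{"xyz":[0,0,0],"twist":[0,0,0],"grip":0.8},{"xyz":[0,0,0],"twist":[0,0,0],"grip":0.8},{"xyz":[0,0,0],"twist":[0,0,0],"grip":0.8},{"xyz":[0,0,0],"twist":[0,0,0],"grip":0.8}]'

```text
clock: 13.42
position: [0.4635, 0.1559, 0.1173]
ee_rot: [-3.133, 0.224, -0.002]
force: [8.1, -1.5, -4.5]
width: 0.327
```

```bash
python3 -c "
from t import *
print(look('m4')[:4])"
```

```text
(13.425, 0.10797400559327044, np.float64(0.1066392326706187), (0.983, np.float32(-2.4168549), -1))
```

Call:
jog_arm --moves '[{"xyz":[0,-0.01,0],"twist":[0,0,0],"grip":0.8},{"xyz":[0,-0.01,0],"twist":[0,0,0],"grip":0.8},{"xyz":[0,-0.01,0],"twist":[0,0,0],"grip":0.8},{"xyz":[0,-0.01,0],"twist":[0,0,0],"grip":0.8},{"xyz":[0,-0.01,0],"twist":[0,0,0],"grip":0.8}]'

```text
clock: 14.1
position: [0.4635, 0.1565, 0.1172]
ee_rot: [-3.133, 0.224, -0.002]
force: [7.0, -0.9, -3.7]
width: 0.325
```

```bash
python3 -c "
from t import *
print(look('m5')[:4])"
```

```text
(14.1, 0.10857049466391941, np.float64(0.10573572174126764), (0.981, np.float32(1.9320374), 0))
```

Call:
jog_arm --moves '[{"xyz":[0,0,0],"twist":[0,0,0],"grip":0.8},{"xyz":[0,0,0],"twist":[0,0,0],"grip":0.8},{"xyz":[0,0,0],"twist":[0,0,0],"grip":0.8},{"xyz":[0,0,0],"twist":[0,0,0],"grip":0.8},{"xyz":[0,0,0],"twist":[0,0,0],"grip":0.8}]'

```text
clock: 14.78
position: [0.4635, 0.1565, 0.1173]
ee_rot: [-3.133, 0.224, -0.002]
force: [7.7, -1.6, -5.0]
width: 0.325
```

```bash
python3 -c "
from t import *
print(look('m6')[:4])"
```

```text
(14.775, 0.10854091494785018, np.float64(0.10530614202519845), (0.98, np.float32(2.7731628), -1))
```

Call:
jog_arm --moves '[{"xyz":[0,0,0],"twist":[0,0,0],"grip":0.8},{"xyz":[0,0,0],"twist":[0,0,0],"grip":0.8},{"xyz":[0,0,0],"twist":[0,0,0],"grip":0.8},{"xyz":[0,0,0],"twist":[0,0,0],"grip":0.8},{"xyz":[0,0,0],"twist":[0,0,0],"grip":0.8}]'

```text
clock: 15.45
position: [0.4635, 0.1565, 0.1173]
ee_rot: [-3.133, 0.224, -0.002]
force: [8.1, -2.2, -3.5]
width: 0.327
```

```bash
python3 -c "
from t import *
print(look('m7')[:4])"
```

```text
(15.45, 0.10854988406416398, np.float64(0.1054151111415122), (0.987, np.float32(2.6951904), -1))
```

```bash
cat > chk.py <<'E'
import sys
from t import *
n=sys.argv[1];t=arm.get_image("top");s=arm.get_image("scene");cv2.imwrite(f"pics/t{n}.png",t);cv2.imwrite(f"pics/s{n}.png",s)
def cen(im,box,w):
    x0,y0,x1,y1=box;c=im[y0:y1,x0:x1].astype(float);W=np.clip(w(c),0,None);W[W<.35*W.max()]=0
    yy,xx=np.mgrid[y0:y1,x0:x1];return (W*xx).sum()/W.sum(),(W*yy).sum()/W.sum()
red=lambda c:c[...,2]-2.2*np.maximum(c[...,0],c[...,1])+10
yel=lambda c:np.minimum(c[...,1],c[...,2]*.9)-2.5*c[...,0]
a=cen(t,(245,149,254,158),red);b=cen(t,(243,158,251,167),yel)
c=cen(s,(244,272,254,294),red);d=[q[1] for q in blobs(s,(20,110,80),(36,255,255),(240,250,280,300),40)][0]
print("mark",trk(plane("top",a,.075)),trk(tri("top",a,"scene",c)[0]),"fin",trk(plane("top",b,.085)),trk(tri("top",b,"scene",d)[0]))
E
python3 chk.py F1
```

```text
mark [0.1409 0.106  0.075 ] [0.1439 0.107  0.0608] fin [0.1081 0.1053 0.085 ] [0.1081 0.1061 0.0805]
```

Call:
jog_arm --moves '[{"xyz":[0,0,0],"twist":[0,0,0],"grip":0.8},{"xyz":[0,0,0],"twist":[0,0,0],"grip":0.8},{"xyz":[0,0,0],"twist":[0,0,0],"grip":0.8},{"xyz":[0,0,0],"twist":[0,0,0],"grip":0.8},{"xyz":[0,0,0],"twist":[0,0,0],"grip":0.8}]'

```text
clock: 16.23
position: [0.4635, 0.1565, 0.1173]
ee_rot: [-3.133, 0.224, -0.002]
force: [8.1, -1.5, -4.1]
width: 0.327
```

```bash
python3 -c "
from t import *
print(look('m8')[:4])"; python3 chk.py F2
```

```text
(16.225, 0.10856172069846132, np.float64(0.10562694777580958), (0.971, np.float32(1.9535522), 0))
mark [0.1408 0.1063 0.075 ] [0.1441 0.1073 0.0605] fin [0.1088 0.1058 0.085 ] [0.1085 0.1066 0.0814]
```

Fin and mark agree within 1 mm and the trolley stands still. I'll wait out the three seconds.

Call:
jog_arm --moves '[{"xyz":[0,0,0],"twist":[0,0,0],"grip":0.8},{"xyz":[0,0,0],"twist":[0,0,0],"grip":0.8},{"xyz":[0,0,0],"twist":[0,0,0],"grip":0.8},{"xyz":[0,0,0],"twist":[0,0,0],"grip":0.8},{"xyz":[0,0,0],"twist":[0,0,0],"grip":0.8}]'

```text
clock: 17.0
position: [0.4635, 0.1565, 0.1173]
ee_rot: [-3.133, 0.224, -0.002]
force: [7.1, -1.8, -4.2]
width: 0.328
```

Call:
jog_arm --moves '[{"xyz":[0,0,0],"twist":[0,0,0],"grip":0.8},{"xyz":[0,0,0],"twist":[0,0,0],"grip":0.8},{"xyz":[0,0,0],"twist":[0,0,0],"grip":0.8},{"xyz":[0,0,0],"twist":[0,0,0],"grip":0.8},{"xyz":[0,0,0],"twist":[0,0,0],"grip":0.8}]'

```text
clock: 17.62
position: [0.4635, 0.1565, 0.1173]
ee_rot: [-3.133, 0.224, -0.002]
force: [6.6, -1.0, -4.7]
width: 0.326
```

Call:
jog_arm --moves '[{"xyz":[0,0,0],"twist":[0,0,0],"grip":0.8},{"xyz":[0,0,0],"twist":[0,0,0],"grip":0.8},{"xyz":[0,0,0],"twist":[0,0,0],"grip":0.8},{"xyz":[0,0,0],"twist":[0,0,0],"grip":0.8},{"xyz":[0,0,0],"twist":[0,0,0],"grip":0.8}]'

```text
clock: 18.25
position: [0.4635, 0.1565, 0.1172]
ee_rot: [-3.133, 0.224, -0.002]
force: [7.3, -1.5, -3.8]
width: 0.323
```

Call:
jog_arm --moves '[{"xyz":[0,0,0],"twist":[0,0,0],"grip":0.8},{"xyz":[0,0,0],"twist":[0,0,0],"grip":0.8},{"xyz":[0,0,0],"twist":[0,0,0],"grip":0.8},{"xyz":[0,0,0],"twist":[0,0,0],"grip":0.8},{"xyz":[0,0,0],"twist":[0,0,0],"grip":0.8}]'

```text
clock: 18.88
position: [0.4635, 0.1565, 0.1173]
ee_rot: [-3.133, 0.224, -0.002]
force: [7.1, -0.5, -4.9]
width: 0.324
```

```bash
python3 -c "
from t import *
print(look('m9')[:4])"
```

```text
(18.875, 0.10855393279375967, np.float64(0.10541915987110789), (0.985, np.float32(2.5259705), -1))
```

The trolley has stood still for over 4 s. There is a side load of about 7 N from a small yaw mismatch, so I'll ease that and then open gently.

Call:
jog_arm --force 5 --moves '[{"xyz":[0.01,0,0],"twist":[0,0,0],"grip":0.8},{"xyz":[0.02,0,0],"twist":[0,0,0],"grip":0.8},{"xyz":[0.02,0,0],"twist":[0,0,0],"grip":0.8}]'

```text
clock: 19.3
position: [0.4636, 0.1563, 0.1172]
ee_rot: [3.134, -0.223, -0.0]
force: [1.8, 0.4, 3.0]
width: 0.327
```

Call:
jog_arm --force 3 --moves '[{"xyz":[0,0,0],"twist":[0,0,0],"grip":0.35},{"xyz":[0,0,0],"twist":[0,0,0],"grip":0.3},{"xyz":[0,0,0],"twist":[0,0,0],"grip":0.2},{"xyz":[0,0,0],"twist":[0,0,0],"grip":0.05},{"xyz":[0,0,0],"twist":[0,0,0],"grip":-0.2}]'

```text
clock: 19.92
position: [0.4637, 0.1559, 0.117]
ee_rot: [3.133, -0.223, -0.0]
force: [0.1, -0.5, 0.3]
width: 0.536
```

Call:
jog_arm --moves '[{"xyz":[0,0,0],"twist":[0,0,0],"grip":-0.5},{"xyz":[0,0,0],"twist":[0,0,0],"grip":-0.6},{"xyz":[0,0,0],"twist":[0,0,0],"grip":-0.6},{"xyz":[0,0,0],"twist":[0,0,0],"grip":-0.6}]'

```text
clock: 20.42
position: [0.4639, 0.1559, 0.1171]
ee_rot: [-3.134, 0.223, -0.0]
force: [0.3, 0.6, 0.2]
width: 0.796
```

```bash
python3 -c "
from t import *
print(look('n1')[:4])"
```

```text
(20.425, 0.10803600415697492, np.float64(0.10560123123432316), (0.973, np.float32(0.5964813), 1))
```

View pics/n1.png

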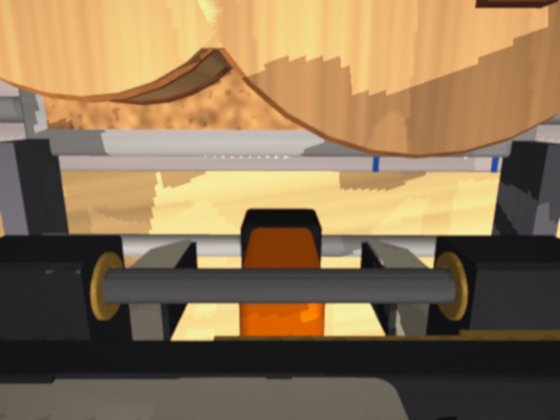

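The fingers are open and clear on both sides, with the handle centred at column 282. The trolley is unmoved at 0.1056. I'll raise the tool straight up.

Call:
jog_arm --moves '[{"xyz":[0,0,-0.2],"twist":[0,0,0],"grip":-0.6},{"xyz":[0,0,-0.5],"twist":[0,0,0],"grip":-0.6},{"xyz":[0,0,-0.9],"twist":[0,0,0],"grip":-0.6},{"xyz":[0,0,-1.3],"twist":[0,0,0],"grip":-0.6},{"xyz":[0,0,-1.6],"twist":[0,0,0],"grip":-0.6}]'

```text
clock: 21.1
position: [0.4641, 0.1561, 0.2151]
ee_rot: [-3.133, 0.223, -0.002]
force: [0.1, 0.2, 0.1]
width: 0.801
```

Call:
jog_arm --moves '[{"xyz":[-0.2,0,-0.1],"twist":[0,0,0],"grip":-0.6},{"xyz":[-0.4,0,-0.2],"twist":[0,0,0],"grip":-0.6},{"xyz":[-0.6,0,-0.3],"twist":[0,0,0],"grip":-0.6},{"xyz":[-0.6,0,-0.3],"twist":[0,0,0],"grip":-0.6},{"xyz":[-0.6,0,-0.3],"twist":[0,0,0],"grip":-0.6}]'

```text
clock: 21.72
position: [0.4283, 0.161, 0.231]
ee_rot: [3.133, -0.223, 0.0]
force: [-0.1, 0.3, -0.1]
width: 0.8
```

```bash
python3 chk.py G1; python3 -c "
from h import *
s=arm.observe();print(s['clock'],s['position'],s['force'])"
```

```text
mark [0.1403 0.1062 0.075 ] [0.1436 0.1071 0.0607] fin [0.1087 0.1057 0.085 ] [0.1085 0.1065 0.0813]
21.825 [0.42842425 0.16086432 0.2308174 ] [ 0.4532139   0.80524401 -0.50892112]
```

Call:
jog_arm --moves '[{"xyz":[0,0,0],"twist":[0,0,0],"grip":-0.6},{"xyz":[0,0,0],"twist":[0,0,0],"grip":-0.6},{"xyz":[0,0,0],"twist":[0,0,0],"grip":-0.6},{"xyz":[0,0,0],"twist":[0,0,0],"grip":-0.6},{"xyz":[0,0,0],"twist":[0,0,0],"grip":-0.6}]'

```text
clock: 22.45
position: [0.4282, 0.161, 0.2311]
ee_rot: [3.134, -0.223, 0.0]
force: [-0.1, -0.3, 0.3]
width: 0.793
```

```bash
python3 chk.py G2
```

```text
mark [0.1402 0.1062 0.075 ] [0.1437 0.1071 0.0603] fin [0.1092 0.1057 0.085 ] [0.1088 0.1066 0.0815]
```

The trolley is resting at the mark and the tool is clear, so I'm handing in.

```bash
python3 -c "
from cell import arm
print(arm.sign_off())"
```

```text
the job is handed in; nothing more can be done
None
```

I ran the trolley under the lamp and stood it at the red mark. After letting go of the handle and drawing back, I handed the job in at about 22.5 s of the 40 s allowed.

- **Lamp zone:** The speed between the blue lines was about 14 to 15 cm/s. This comes from a motion model fitted to wrist-camera readings, not from a direct speed measurement. The fit matched most of those readings within about 0.5 mm and put the moving mass at about 6.5 kg.
- **Braking:** The trolley went about 19 mm past the mark and came back. By the model that left more than 70 mm to the end stop. It first stood about 3 mm past the mark, so I nudged it back.
- **At the mark:** It stood still for more than 4 s before release. After release, two checks about 0.7 s apart put the pointer about 0.5 mm from the mark, with no movement between them. The wrist force was near zero.

**Checks that disagreed:**
- **Just past the second blue line:** The picture there was blurred and its match was false, so I discarded it. A rough reading from that same picture was 7 to 10 mm behind the model, which I put down to the blur. The model and the next clear pictures agreed within 2 mm.
- **While holding the handle:** A side load of about 8 N built up from a slight yaw mismatch. I eased it before opening the fingers.

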